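# Third hand for the water filter head

## Robot

A 6-joint arm with a two-finger parallel gripper is mounted at the origin on the work surface. World frame = base frame: x ahead of the robot, y to its left, z up, the work surface at z = 0. Lengths are in m, angles in degrees, forces in N, time in s.
With the tool pointing down it reaches from about 0.4 to 0.825 m from the base axis. Payload 7 kg.
Tool frame: the origin (TCP) lies midway between the tips of the shut fingers; the grasp point (between the pads) lies ctrl.tcp_to_grasp behind it (ctrl.tcp_to_grasp is the distance from the TCP to the grasp point, in m); y points along the fingers, z is the direction in which the jaws open and shut, and the axes are right-handed (so a half turn about y gives the same grasp; the last joint's range is limited). The gripper opens to 88 mm and grips with 3 to 60 N. Pads are 19 mm wide; open, the fingers measure 130 mm over their backs; the gripper's body (78 mm by 193 mm) begins 47 mm behind the grasp point.
Start: joints at [-58.264, 20.546, 0.682, 0, -70.136, -16.507], TCP at [0.177, -0.651, 0.198] pointing down, gripper open.
Joint ranges: [-176.03, 176.03], [-82.01, 121.73], [-58.28, 71.71], [-173.87, 95.51], [-174.79, -0.11], [-173.66, 173.66]. Speed limits (degrees/s): [136.94, 136.94, 172.46, 180, 180, 180].

## Interface

Orientations are given as [roll, pitch, yaw] about the fixed x, y, z axes, in that order (R = Rz(yaw) Ry(pitch) Rx(roll)).
In Python, from plant import ctrl, snapshot, silhouettes gives the robot as it stands.
- The arm moves only by the shell command python3 -m pendant 'ROWS'. ROWS is JSON, a list that holds one entry, the list of rows, each a list of 7 numbers: the shift along the tool's x, y, z in cm, then the turn, a rotation vector about the tool's x, y, z in degrees, then the opening, from 0 (shut) to 1 (fully open). In form: [[[x, y, z, rx, ry, rz, hand], ...]]. A call has 1 to 12 rows; each row shifts and turns the commanded pose from where the row before left it, along the tool's axes as they then stand; what a row does not reach is not made up. A row lasts 1/12 s, in which the tool goes at most 41.7 mm and 7.16 degrees, less where a joint would pass 70% of its speed; a pose out of reach is approached as far as the arm can. A call with a gripper value outside its range is refused whole. The fingers move at their own pace and stop on an object; the grip force is fixed at half the most. Time passes only in rows, so rows that do not move let the fingers close. It gives the time, the measured TCP pose, the force and the opening at its end, in the units of the state.
- ctrl.get_obs(): the state, without advancing time (a new reading comes with each control period).
- snapshot(name): name is "scene" or "side" or "wrist"; returns a dict with "image" (384x512x3 uint8, red, green, blue), "camera_matrix" (3x3 intrinsics, pixels), "eye" and "orientation" of the camera in the world; the wrist camera has in their place "mount" (4x4, takes a point from camera to tool coordinates, whose origin is the TCP and whose axes are the tool frame's). Camera axes: x right, y down, z forward; pixel columns grow to the right and rows downward; lengths in m; the calibration is good to about 2 mm. A picture is of the moment at which its call begins: read the wrist's pose just before it. There is no depth.
- ctrl.close_job(): hands the job in, once; it reports no verdict.
Trained networks look in a picture, given as the dict that the camera call returned (one of the last four; its "shot" number tells which), for a name from the list of things; names that differ only in an ending like _2 or _b are one class to them, and where a whole thing is asked for, a point or a joint stands for the part that bears it (a point fixed in the world has none). Each returns a list of dicts, best first, with "confidence" (0 to 1); they miss things now and then, are a little off and sometimes report something else, mostly with a low value. They report only what shows in the picture. A call takes as long as a camera call. They do not tell look-alikes from the thing itself.
- silhouettes(picture, thing): "mask" (384x512 bool, what is visible of it) and "bbox" ([left, top, width, height] in pixels, round what is visible of it).
The state is a dict: "clock": time; "joint_pos": joint angles; "qvel": joint speeds; "tau": joint torques, N m; "tool_pos": TCP position; "orientation": TCP orientation; "force": force on the tool from outside, world axes, zero at the start; "moment": the same for the moment, N m; "opening": finger opening in m.
Only numpy, scipy, OpenCV 4.12 (cv2) and the standard library are available. Lean on these libraries where they do the work, as an engineer would, in place of code of your own. Each camera call takes 0.05 s, during which the arm holds its last target.

## Task

I am about to screw the water filter head to its docking bracket and need a third hand. First turn the bleed valve's lever to half open, midway between shut (square across the pipe) and open (along the pipe), and let go of it; then bring the filter head upright on the table with its flange flat, square and centred on the bracket's sprung plate and press it there with a steady 12 N (8 to 16 N will do). Finish while still holding it pressed like that, for me to put the screws in, and leave the other things on the table where they are.

Things in the scene. Friction and masses are not known exactly. Their poses are not given: they have to be found in the camera images.
- valve_stand: Horizontal steel pipe (26 mm diameter, 240 mm long, centreline 60 mm up) on two feet, fixed to the table, with a brass ball valve in its middle. Origin: on the table under the lever's upright axis; y runs along the pipe, x square across it, z up. Only the lever and its brass stem (22 mm diameter) rise above 82 mm.
- bleed_lever (a joint): Quarter-turn lever on the valve, about the upright axis through valve_stand's origin; stays where left (0.12 N m friction). 0 = shut: it points from the axis along valve_stand's -x, square across the pipe. Grows clockwise seen from above; pi/2 = open: along valve_stand's +y, along the pipe. Stops at both ends. Half open = 0.785.
- lever_grip (a point): Point to grip on the lever: middle of its grey plastic sleeve, 80 mm from the lever's axis, 115 mm above the table. The sleeve is 75 mm long (35 to 110 mm from the axis), 16 mm wide and 16 mm tall. Its frame turns with the lever: -x points outward along the lever, z up.
- filter_head: Loose metal part, 0.4 to 0.8 kg, standing upright: round cup (64 mm diameter, 42 mm tall) under an upright grip block (48 mm along x, 36 mm along y, 41 to 97 mm above the underside), both centred on the origin; steel flange plate (100 mm wide along y, 90 mm tall, 10 mm thick) at x = 35 to 45 mm. Grip the block across its 36 mm. Origin: centre of the underside; x points out of the flange, z up.
- flange_face (a point): Centre of the flange's flat outer face, 45 mm along x from filter_head's origin and 45 mm above its underside; x points out of the face.
- dock: Docking bracket of sheet steel fixed to the table: 160 mm wide (y), 100 mm tall; its foot and back wall lie at x = 35 to 90 mm (a brass stub goes on to 128 mm); in front of them only the sprung plate, so the part pressed on it slides freely over the table. Origin: on the table right under the centre of the sprung plate's front face at rest; x points into the bracket, the way to press (roughly away from the robot), z up.
- dock_plate (a joint): Travel of the sprung plate into the bracket along dock's x, in m: 0 = at rest (out), 0.025 = end stop. The spring has no preload and a stiffness of 1000 N/m (1 N per mm), so 12 N is 12 mm of travel, and 8 to 16 N is 8 to 16 mm.
- plate_face (a point): Centre of the sprung plate's flat front face, 45 mm above the table; it moves with the plate. The aluminium plate is 130 mm wide (y), from 10 to 100 mm above the table, 8 mm thick; x points into the bracket, as dock's x.
- canister: Bystander: round closed steel canister, 66 mm diameter, 80 mm tall, no flange; it and the filter head swap places from time to time. Origin: centre of its underside.
- screwdriver: Bystander: screwdriver lying on the table between bracket and valve. Origin: under its middle; x runs from handle to tip.
- screw_tub: Bystander: small open white plastic tub of screws, 90 by 70 by 35 mm. Origin: centre of its underside.
- bowl: Bystander: steel bowl, 140 mm diameter, 55 mm tall. Origin: centre of its underside.
- squeeze_bottle: Bystander: clear bottle, 56 mm diameter, 110 mm tall. Origin: centre of its underside.
- mug: Bystander: white mug, 80 mm diameter, 90 mm tall. Origin: centre of its underside.
- pipe_collar: Bystander: brass ring lying flat, 60 mm outside, 40 mm inside diameter, 18 mm tall. Origin: centre of its underside.
Not all that is in view belongs to the job. What is shaped like the filter_head but green is not meant.

How it is judged:
By the outcome, as a careful person would: the job done as asked, in the order asked, and still so for the second after the job is handed in, while the arm keeps its last pose, push and grip.
It also fails if it takes over 54 s, if anything falls off the work surface, if the arm or the gripper's body presses on something with over 40 N, if the wrist force passes 120 N, or if a joint passes its speed limit or range.

## Working session

There is one attempt and no reset: what is moved stays moved. The work goes in short steps, Python scripts to look and compute and a shell command to move; the robot and the scene stay as the last step left them, time stands still between calls to the robot, and variables do not carry over. Pictures are saved under pics/ and viewed, and the job is handed in when it is done.

```bash
mkdir -p pics; ls; cat > h.py <<'E'
import numpy as np, cv2
from scipy.spatial.transform import Rotation as R
from plant import ctrl, snapshot, silhouettes
def save(s,n): cv2.imwrite(f'pics/{n}.png', s['image'][:,:,::-1])
E
python3 - <<'E'
from h import *
print(ctrl.get_obs(), ctrl.tcp_to_grasp)
for n in ['scene','side','wrist']:
    s=snapshot(n); save(s,n+'0'); print(n,{k:v for k,v in s.items() if k!='image'})
E
```

```text
pics
{'clock': 0.0, 'joint_pos': array([-5.82653675e+01,  2.05919590e+01,  6.32471382e-01, -1.96774111e-02,
       -7.01367403e+01, -1.65065866e+01]), 'qvel': array([ 0.07301119,  0.01213968, -0.02091967,  0.06342495,  0.05499867,
       -0.01435331]), 'tau': array([ 2.75812827e-04, -5.82719886e+01,  2.93051594e+01,  6.99706793e+00,
        7.03178113e-03, -9.70552696e-05]), 'tool_pos': array([ 0.17710905, -0.65077559,  0.19710833]), 'orientation': array([-8.99024818e+01,  9.60788767e-03,  1.52213526e+01]), 'force': array([-0.00353373,  0.87856298,  0.20135218]), 'moment': array([-0.0108004 , -0.02922107, -0.03144358]), 'opening': 0.08730073394155767} 0.0188
scene {'camera_matrix': array([[346.64384194,   0.        , 260.04409806],
       [  0.        , 346.64384194, 189.87909033],
       [  0.        ,   0.        ,   1.        ]]), 'eye': array([1.00090255, 0.67537086, 0.78811295]), 'orientation': array([-130.45816998,   -0.80641014,  143.18450289]), 'shot': 1}
side {'camera_matrix': array([[401.80583842,   0.        , 253.60431368],
       [  0.        , 401.80583842, 191.76326376],
       [  0.        ,   0.        ,   1.        ]]), 'eye': array([0.14268077, 0.82970883, 0.92668813]), 'orientation': array([-133.41021518,   -0.34738787, -153.24243974]), 'shot': 2}
wrist {'camera_matrix': array([[307.40399019,   0.        , 247.91995948],
       [  0.        , 307.40399019, 191.70932464],
       [  0.        ,   0.        ,   1.        ]]), 'mount': array([[-1.41776253e-03,  9.57753111e-01,  2.87588191e-01,
        -7.72805785e-02],
       [ 6.17372533e-04, -2.87587587e-01,  9.57754143e-01,
        -1.86709473e-01],
       [ 9.99998804e-01,  1.53541698e-03, -1.83559560e-04,
        -1.70805786e-04],
       [ 0.00000000e+00,  0.00000000e+00,  0.00000000e+00,
         1.00000000e+00]]), 'shot': 3}
```

View pics/scene0.png

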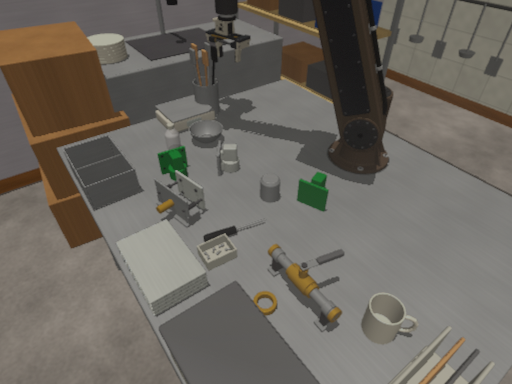

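View pics/side0.png

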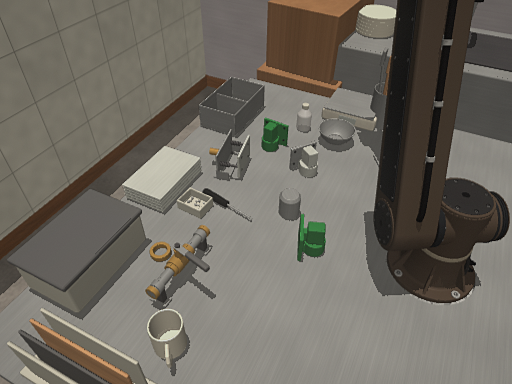

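View pics/wrist0.png

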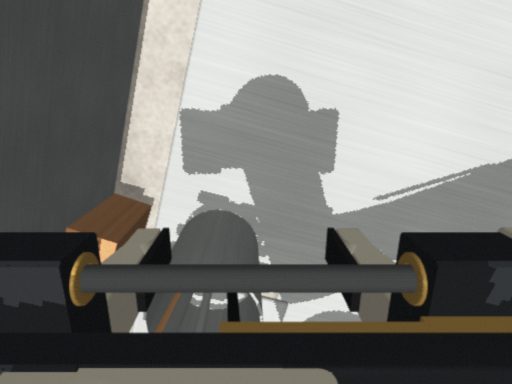

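```bash
python3 - <<'E'
from h import *
import pickle
out={}
for n in ['scene','side']:
    s=snapshot(n); out[n]={'pic':s}
    for t in ['filter_head','dock','dock_plate','valve_stand','bleed_lever']:
        r=silhouettes(s,t); out[n][t]=r
        print(n,t,[(round(d['confidence'],2),d['bbox']) for d in r])
pickle.dump(out,open('m.pkl','wb'))
for n,(x,y,w,h) in {'scene':(140,130,170,100),'side':(190,100,170,100)}.items():
    i=out[n]['pic']['image'][y:y+h,x:x+w,::-1]; cv2.imwrite(f'pics/{n}_dz.png',cv2.resize(i,None,fx=4.6,fy=4.6,interpolation=cv2.INTER_CUBIC))
for n,(x,y,w,h) in {'scene':(250,230,110,110),'side':(135,215,110,110)}.items():
    i=out[n]['pic']['image'][y:y+h,x:x+w,::-1]; cv2.imwrite(f'pics/{n}_vz.png',cv2.resize(i,None,fx=5,fy=5,interpolation=cv2.INTER_CUBIC))
E
```

```text
scene filter_head [(0.65, [154.5, 146.3, 32.7, 33.9]), (0.64, [218.6, 141.4, 20.0, 30.8]), (0.64, [298.5, 172.9, 29.1, 37.0]), (0.51, [259.5, 172.8, 20.1, 31.8])]
scene dock [(0.75, [188.4, 120.1, 32.9, 25.4]), (0.74, [154.9, 169.0, 50.9, 62.1])]
scene dock_plate [(0.74, [172.1, 168.5, 33.4, 41.2]), (0.73, [261.4, 172.2, 18.6, 29.8]), (0.38, [268.5, 243.9, 76.0, 85.3])]
scene valve_stand [(0.67, [268.8, 245.3, 74.2, 83.9])]
scene bleed_lever [(0.64, [258.6, 173.2, 23.8, 29.2]), (0.47, [156.6, 167.8, 47.0, 62.5]), (0.43, [299.4, 250.8, 45.9, 22.0])]
side filter_head [(0.88, [291.7, 142.2, 23.6, 36.9]), (0.78, [297.4, 212.4, 26.0, 48.5]), (0.49, [148.0, 310.7, 37.8, 58.5]), (0.3, [278.6, 185.7, 22.9, 32.4])]
side dock [(0.87, [208.6, 128.8, 39.2, 54.4])]
side dock_plate [(0.78, [238.2, 138.5, 11.3, 34.6])]
side valve_stand [(0.73, [145.2, 224.4, 66.4, 80.2])]
side bleed_lever [(0.71, [172.9, 245.6, 36.7, 25.9])]
```

View pics/scene_dz.png

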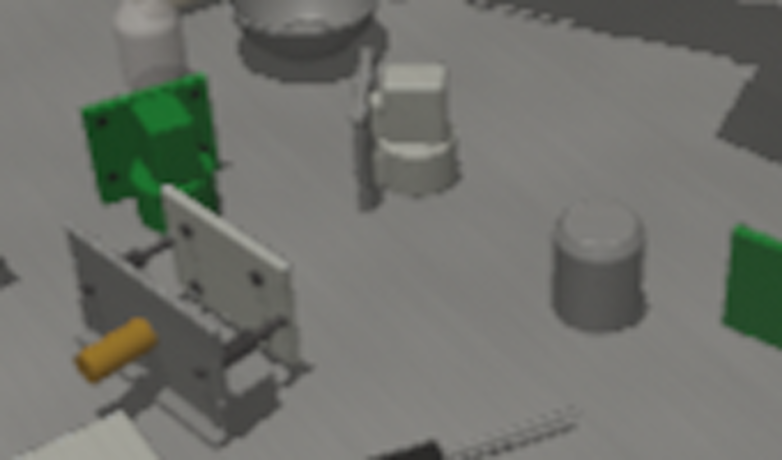

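View pics/side_dz.png

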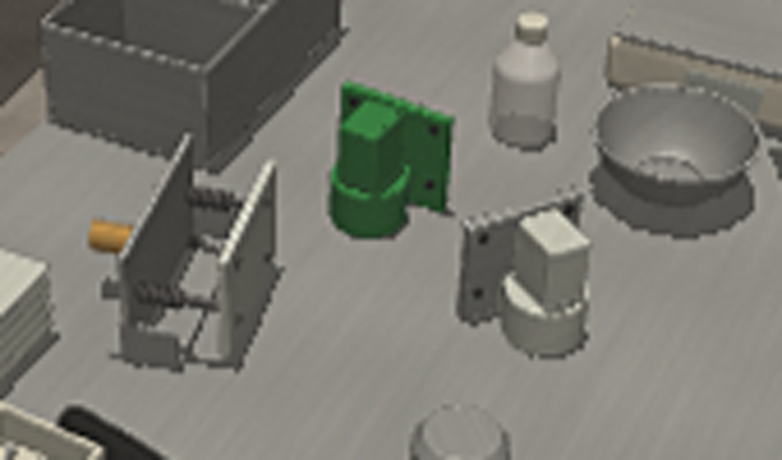

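View pics/scene_vz.png

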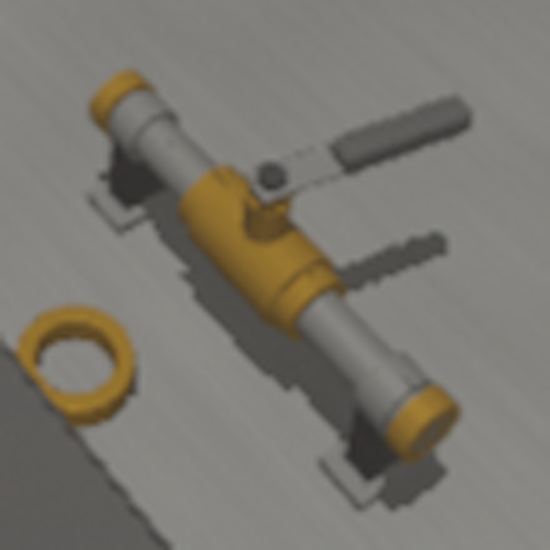

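View pics/side_vz.png

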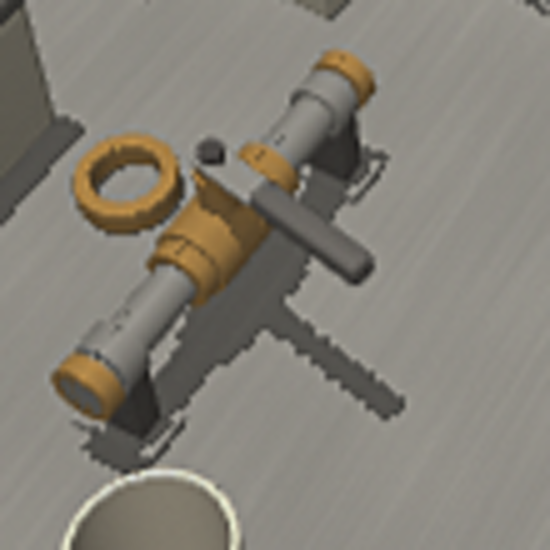

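```bash
cat >> h.py <<'E'
import pickle
from scipy.optimize import least_squares
def cam(s):
    return s['camera_matrix'], R.from_euler('xyz',s['orientation'],degrees=True).as_matrix(), np.array(s['eye'])
def proj(s,P):
    K,C,e=cam(s); q=(np.atleast_2d(P)-e)@C; q=q@K.T; return q[:,:2]/q[:,2:]
def wcam(s,obs):
    T=R.from_euler('xyz',obs['orientation'],degrees=True).as_matrix(); M=s['mount']
    return dict(camera_matrix=s['camera_matrix'],M=T@M[:3,:3],eye=obs['tool_pos']+T@M[:3,3],image=s['image'],orientation=R.from_matrix(T@M[:3,:3]).as_euler('xyz',degrees=True))
def onz(s,uv,z):
    K,C,e=cam(s); d=C@np.linalg.solve(K,[uv[0],uv[1],1]); return e+d*(z-e[2])/d[2]
def tri(ss,uvs):
    A=[];b=[]
    for s,uv in zip(ss,uvs):
        K,C,e=cam(s); d=C@np.linalg.solve(K,[uv[0],uv[1],1]); d/=np.linalg.norm(d); P=np.eye(3)-np.outer(d,d); A.append(P); b.append(P@e)
    return np.linalg.lstsq(np.vstack(A),np.hstack(b),rcond=None)[0]
def tw(p,L):  # pose x,y,yaw ; local pts
    L=np.atleast_2d(L); c,s=np.cos(p[2]),np.sin(p[2]); return np.c_[p[0]+c*L[:,0]-s*L[:,1],p[1]+s*L[:,0]+c*L[:,1],L[:,2]]
E
python3 - <<'E'
from h import *
m=pickle.load(open('m.pkl','rb')); S=m['scene']['pic'];D=m['side']['pic']
sv=lambda x,y:(250+x/5,230+y/5); dv=lambda x,y:(135+x/5,215+y/5)
sd=lambda x,y:(140+x/4.6,130+y/4.6); dd=lambda x,y:(190+x/4.6,100+y/4.6)
r=lambda a:np.round(a,4)
print('pivot',r(tri([S,D],[sv(272,174),dv(210,152)])))
print('sleeve end',r(tri([S,D],[sv(463,115),dv(362,265)])))
print('cap A top',r(tri([S,D],[sv(120,75),dv(348,55)])),'capB',r(tri([S,D],[sv(432,425),dv(85,395)])))
print('plate back top sc',r(onz(S,sd(165,187),.1)),r(onz(S,sd(291,266),.1)))
print('plate top side',r(onz(D,dd(223,262),.1)),r(onz(D,dd(272,165),.1)))
print('wall top sc',r(onz(S,sd(70,230),.1)),r(onz(S,sd(220,340),.1)), 'side',r(onz(D,dd(122,245),.1)),r(onz(D,dd(190,137),.1)))
print('fh block top',[r(onz(S,sd(*p),.097)) for p in [(383,68),(445,68),(450,88),(384,86)]],[r(onz(D,dd(*p),.097)) for p in [(516,222),(555,210),(590,240),(553,255)]])
print('flange top side',[r(onz(D,dd(*p),.09)) for p in [(462,222),(580,193)]],r(onz(S,sd(367,50),.09)))
print('cup bot',)
E
```

```text
pivot [0.6046 0.3362 0.1234]
sleeve end [0.5008 0.3608 0.1191]
cap A top [0.6002 0.2176 0.0803] capB [0.6059 0.4537 0.0645]
plate back top sc [ 0.6738 -0.2026  0.1   ] [ 0.6451 -0.0748  0.1   ]
plate top side [ 0.6511 -0.0791  0.1   ] [ 0.6741 -0.2006  0.1   ]
wall top sc [ 0.748  -0.1963  0.1   ] [ 0.7175 -0.0376  0.1   ] side [ 0.7255 -0.0631  0.1   ] [ 0.7478 -0.2044  0.1   ]
fh block top [array([ 0.4647, -0.2468,  0.097 ]), array([ 0.4251, -0.2185,  0.097 ]), array([ 0.4376, -0.1929,  0.097 ]), array([ 0.4776, -0.2249,  0.097 ])] [array([ 0.483, -0.223,  0.097]), array([ 0.4626, -0.25  ,  0.097 ]), array([ 0.4269, -0.2276,  0.097 ]), array([ 0.4446, -0.1986,  0.097 ])]
flange top side [array([ 0.5217, -0.2134,  0.09  ]), array([ 0.4561, -0.2879,  0.09  ])] [ 0.4556 -0.286   0.09  ]
cup bot
```

```bash
cat >> h.py <<'E'
def pose():
    o=ctrl.get_obs(); return np.array(o['tool_pos']), R.from_euler('xyz',o['orientation'],degrees=True)
def down(yaw): return R.from_euler('xyz',[-90,0,yaw],degrees=True)
def plan(wps, start=None):
    """wps: (x,y,z,yaw,hand,n)"""
    p,r=pose() if start is None else (np.array(start[:3]),down(start[3])); 
    r0=r
    for (x,y,z,yaw,h,n) in wps:
        tgt=np.array([x,y,z]); rt=down(yaw); p0=p.copy(); 
        rv=(r.inv()*rt).as_rotvec()
        rows=[]
        for k in range(1,n+1):
            want=p0+(tgt-p0)*k/n
            d=np.round(r.inv().apply(want-p)*100,2); a=np.round(np.degrees((r.inv()*rt).as_rotvec())/(n-k+1),1)
            rows.append([*d,*a,h]); p=p+r.apply(d/100); r=r*R.from_rotvec(np.radians(a))
        print('['+','.join('['+','.join(f'{v:g}' for v in q)+']' for q in rows)+']')
    print('end',p.round(4),r.as_euler('xyz',degrees=True).round(2))
def st():
    o=ctrl.get_obs(); print({k:np.round(o[k],4).tolist() for k in ['clock','tool_pos','orientation','force','moment','opening','joint_pos']})
E
python3 - <<'E'
from h import *
plan([(.42,-.30,.23,68,1,12),(.56,0.03,.23,118,1,11),(.527,.3545,.20,166.7,1,12)])
E
```

```text
[[2.72,-0.27,2.29,0,-4.4,0,1],[2.89,-0.26,2.08,0,-4.4,0,1],[3.04,-0.27,1.85,0,-4.4,0,1],[3.17,-0.26,1.61,0,-4.4,0,1],[3.29,-0.27,1.37,0,-4.4,0,1],[3.38,-0.27,1.1,0,-4.4,0,1],[3.46,-0.26,0.85,0,-4.4,0,1],[3.51,-0.27,0.58,0,-4.4,-0,1],[3.54,-0.26,0.3,0,-4.4,-0,1],[3.56,-0.27,0.04,0,-4.4,-0,1],[3.55,-0.26,-0.24,0,-4.4,-0,1],[3.52,-0.27,-0.52,0,-4.4,-0,1]]
[[3.26,-0,-0.06,0,-4.5,-0,1],[3.24,-0,-0.31,0,-4.5,-0,1],[3.21,-0,-0.57,0,-4.6,-0,1],[3.15,-0,-0.82,0,-4.5,-0,1],[3.08,-0,-1.07,0,-4.6,-0,1],[2.99,-0,-1.31,0,-4.5,-0,1],[2.87,-0,-1.54,0,-4.6,-0,1],[2.74,-0,-1.76,0,-4.5,-0,1],[2.59,-0,-1.98,0,-4.6,-0,1],[2.43,-0,-2.17,0,-4.5,-0,1],[2.24,-0,-2.36,0,-4.6,-0,1]]
[[2.52,0.25,-1.03,0,-4.1,-0,1],[2.43,0.25,-1.2,0,-4.1,-0,1],[2.35,0.25,-1.38,-0,-4,-0,1],[2.24,0.25,-1.54,-0,-4.1,-0,1],[2.13,0.25,-1.69,-0,-4,-0,1],[2,0.25,-1.84,-0,-4.1,-0,1],[1.87,0.25,-1.97,-0,-4,-0,1],[1.72,0.25,-2.11,-0,-4.1,-0,1],[1.57,0.25,-2.21,-0,-4,-0,1],[1.41,0.25,-2.33,-0,-4.1,-0,1],[1.24,0.25,-2.42,-0,-4,-0,1],[1.07,0.25,-2.5,-0,-4.1,-0,1]]
end [0.527  0.3545 0.2   ] [-90.     0.   166.73]
```

```bash
python3 -m pendant '[[[2.7,-0.3,2.3,0,-4.4,0,1],[2.9,-0.3,2.1,0,-4.4,0,1],[3,-0.3,1.9,0,-4.4,0,1],[3.2,-0.3,1.6,0,-4.4,0,1],[3.3,-0.3,1.4,0,-4.4,0,1],[3.4,-0.3,1.1,0,-4.4,0,1],[3.5,-0.3,0.9,0,-4.4,0,1],[3.5,-0.3,0.6,0,-4.4,0,1],[3.5,-0.3,0.3,0,-4.4,0,1],[3.6,-0.3,0,0,-4.4,0,1],[3.6,-0.3,-0.2,0,-4.4,0,1],[3.5,-0.3,-0.5,0,-4.4,0,1]]]'
```

```text
clock: 1.75
tool_pos: [0.42, -0.2963, 0.2346]
orientation: [-90.0, -0.0, 68.2]
force: [-0.3, -0.6, -1.0]
opening: 0.0875
```

```bash
python3 -m pendant '[[[3.3,0,-0.1,0,-4.5,0,1],[3.2,0,-0.3,0,-4.5,0,1],[3.2,0,-0.6,0,-4.6,0,1],[3.2,0,-0.8,0,-4.5,0,1],[3.1,0,-1.1,0,-4.6,0,1],[3,0,-1.3,0,-4.5,0,1],[2.9,0,-1.5,0,-4.6,0,1],[2.7,0,-1.8,0,-4.5,0,1],[2.6,0,-2,0,-4.6,0,1],[2.4,0,-2.2,0,-4.5,0,1],[2.2,0,-2.4,0,-4.6,0,1]]]'
```

```text
clock: 2.67
tool_pos: [0.5614, 0.0339, 0.2344]
orientation: [-90.0, 0.0, 118.3]
force: [2.0, -0.7, -0.4]
opening: 0.0877
```

```bash
python3 - <<'E'
from h import *
plan([(.527,.3545,.20,166.7,1,12)])
E
```

```text
[[2.49,0.29,-1.01,0,-4,-0,1],[2.41,0.28,-1.19,0,-4,-0,1],[2.32,0.29,-1.34,0,-4,-0,1],[2.23,0.29,-1.51,0,-4,-0,1],[2.11,0.29,-1.66,0,-4.1,-0,1],[1.99,0.28,-1.81,0,-4,-0,1],[1.86,0.29,-1.94,0,-4.1,-0,1],[1.71,0.29,-2.07,0,-4,-0,1],[1.57,0.28,-2.18,0,-4.1,-0,1],[1.41,0.29,-2.29,0,-4,-0,1],[1.24,0.29,-2.38,0,-4.1,-0,1],[1.07,0.28,-2.46,0,-4,-0,1]]
end [0.527  0.3545 0.2   ] [-9.0020e+01  3.0000e-02  1.6667e+02]
```

```bash
python3 -m pendant '[[[2.5,0.3,-1,0,-4,0,1],[2.4,0.3,-1.2,0,-4,0,1],[2.3,0.3,-1.3,0,-4,0,1],[2.2,0.3,-1.5,0,-4,0,1],[2.1,0.3,-1.7,0,-4.1,0,1],[2,0.3,-1.8,0,-4,0,1],[1.9,0.3,-1.9,0,-4.1,0,1],[1.7,0.3,-2.1,0,-4,0,1],[1.6,0.2,-2.2,0,-4.1,0,1],[1.4,0.2,-2.3,0,-4,0,1],[1.2,0.3,-2.4,0,-4.1,0,1],[1.1,0.2,-2.4,0,-4,0,1]]]' && python3 - <<'E'
from h import *
o=ctrl.get_obs(); s=snapshot('wrist'); save(s,'w1'); st(); pickle.dump((o,s),open('w1.pkl','wb'))
E
```

```text
clock: 3.67
tool_pos: [0.5274, 0.3539, 0.2009]
orientation: [-90.0, 0.0, 166.6]
force: [0.1, 0.0, -0.2]
opening: 0.0877
{'clock': 3.7167, 'tool_pos': [0.527, 0.3576, 0.2], 'orientation': [-90.0255, -0.0083, 167.0374], 'force': [1.5246, 3.3231, 1.2517], 'moment': [0.5303, -0.168, -0.0121], 'opening': 0.0876, 'joint_pos': [51.6745, 16.9219, -4.2926, -0.0197, -68.766, 25.37]}
```

View pics/w1.png

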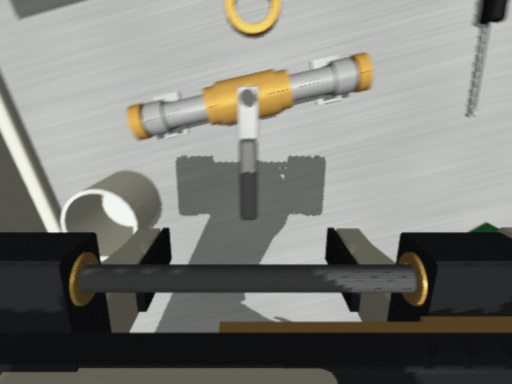

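```bash
python3 - <<'E'
from h import *
o,s=pickle.load(open('w1.pkl','rb')); w=wcam(s,o); r=lambda a:np.round(a,4)
i=s['image'][50:230,110:390,::-1]; cv2.imwrite('pics/w1z.png',cv2.resize(i,None,fx=2.8,fy=2.8,interpolation=cv2.INTER_CUBIC))
print(proj(w,[[.6046,.3362,.123],[.5008,.3608,.119],[.6002,.2176,.06],[.6059,.4537,.06]]).round(1))
print(r(onz(w,(248,97),.123)),r(onz(w,(248,218),.115)))
E
```

```text
[[247.1  98.6]
 [247.1 217.7]
 [363.8  74.9]
 [137.5 124.6]]
[0.6057 0.3352 0.123 ] [0.4988 0.3604 0.115 ]
```

View pics/w1z.png

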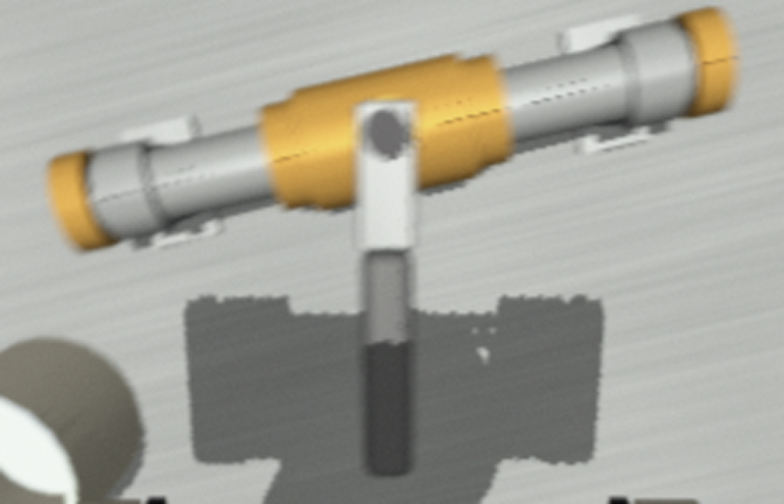

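```bash
python3 - <<'E'
from h import *
o,s=pickle.load(open('w1.pkl','rb')); w=wcam(s,o); r=lambda a:np.round(a,4)
f=lambda x,y:(110+x/2.8,50+y/2.8)
for a,b,z in [((82,200),(710,61),.06),((70,153),(700,10),.06),((95,248),(718,112),.06)]:
    A=onz(w,f(*a),z);B=onz(w,f(*b),z); d=A-B; print(r(A),r(B),np.degrees(np.arctan2(d[1],d[0])))
A=onz(w,f(386,132),.123)
for p in [(386,472),(387,250),(388,342)]:
    B=onz(w,f(*p),.115); d=B-A; print(r(A),r(B),np.degrees(np.arctan2(d[1],d[0])),np.hypot(*d[:2]))
E
```

```text
[0.6085 0.4508 0.06  ] [0.6031 0.2175 0.06  ] 88.6716897663548
[0.6255 0.4496 0.06  ] [0.6206 0.2188 0.06  ] 88.77666297725165
[0.5906 0.4519 0.06  ] [0.5852 0.2168 0.06  ] 88.7033672108079
[0.6056 0.3354 0.123 ] [0.4983 0.3607 0.115 ] 166.72016573680625 0.11024979353070471
[0.6056 0.3354 0.123 ] [0.571  0.3432 0.115 ] 167.22860688384793 0.035415458101987596
[0.6056 0.3354 0.123 ] [0.5421 0.3497 0.115 ] 167.29145633076064 0.06505754781922776
```

```bash
python3 - <<'E'
from h import *
st(); plan([(.5275,.3536,.0965,167,1,6)])
E
```

```text
{'clock': 3.7167, 'tool_pos': [0.527, 0.3576, 0.2], 'orientation': [-90.0255, -0.0083, 167.0374], 'force': [1.5246, 3.3231, 1.2517], 'moment': [0.5303, -0.168, -0.0121], 'opening': 0.0876, 'joint_pos': [51.6745, 16.9219, -4.2926, -0.0197, -68.766, 25.37]}
[[-0.02,1.72,0.06,0,0,0,1],[-0.03,1.73,0.07,0,0,0,1],[-0.02,1.72,0.06,0,0,0,1],[-0.02,1.73,0.07,0,0,0,1],[-0.02,1.72,0.06,0,0,0,1],[-0.03,1.73,0.07,0,0,0,1]]
end [0.5275 0.3536 0.0965] [-9.0030e+01 -1.0000e-02  1.6704e+02]
```

```bash
python3 -m pendant '[[[0,1.7,0,0,0,0,1],[0,1.7,0,0,0,0,1],[0,1.7,0,0,0,0,1],[0,1.7,0,0,0,0,1],[0,0,0,0,0,0,1],[0,0,0,0,0,0,1],[0,0,0,0,0,0,1]]]'; python3 - <<'E'
from h import *
st(); plan([(.5275,.3536,.0965,167,1,2)])
E
```

```text
clock: 4.3
tool_pos: [0.5283, 0.3528, 0.1342]
orientation: [-90.0, 0.1, 166.4]
force: [0.6, 0.3, 1.0]
opening: 0.0872
{'clock': 4.3, 'tool_pos': [0.5283, 0.3528, 0.1342], 'orientation': [-90.0485, 0.0535, 166.4385], 'force': [0.595, 0.2881, 1.0167], 'moment': [-0.0563, 0.1448, 0.0307], 'opening': 0.0872, 'joint_pos': [51.3294, 19.4176, -9.6939, 0.0319, -60.8218, 25.0936]}
[[0.05,1.88,-0.03,0,-0.3,-0,1],[0.05,1.89,-0.02,0,-0.3,-0.1,1]]
end [0.5275 0.3536 0.0965] [-9.0050e+01 -5.0000e-02  1.6704e+02]
```

```bash
python3 -m pendant '[[[0,1.9,0,0,-0.3,0,1],[0.1,1.9,0,0,-0.3,0,1],[0,0,0,0,0,0,1],[0,0,0,0,0,0,0],[0,0,0,0,0,0,0],[0,0,0,0,0,0,0],[0,0,0,0,0,0,0],[0,0,0,0,0,0,0],[0,0,0,0,0,0,0]]]'; python3 - <<'E'
from h import *
st();o=ctrl.get_obs(); s=snapshot('wrist'); save(s,'w2')
E
```

```text
clock: 5.05
tool_pos: [0.5269, 0.3529, 0.0957]
orientation: [-90.0, 0.0, 167.0]
force: [-0.1, -0.6, 0.5]
opening: 0.0532
{'clock': 5.05, 'tool_pos': [0.5269, 0.3529, 0.0957], 'orientation': [-90.0456, 0.0256, 167.028], 'force': [-0.117, -0.5767, 0.4805], 'moment': [-0.0363, 0.1179, 0.0089], 'opening': 0.0532, 'joint_pos': [51.4168, 21.2823, -12.4065, 0.004, -56.259, 25.609]}
```

View pics/w2.png

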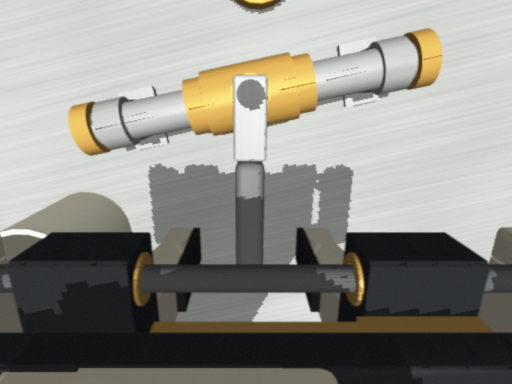

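```bash
python3 -m pendant '[[[0,0,0,0,0,0,0],[0,0,0,0,0,0,0],[0,0,0,0,0,0,0],[0,0,0,0,0,0,0],[0,0,0,0,0,0,0],[0,0,0,0,0,0,0],[0,0,0,0,0,0,0],[0,0,0,0,0,0,0]]]'; python3 - <<'E'
from h import *
st()
c=np.array([.6054,.3356]); p,r=pose(); e=r.as_euler('xyz',degrees=True)
# arc rows
p=np.array(p); yaw=e[2]; rad=np.hypot(*(p[:2]-c)); a0=np.degrees(np.arctan2(*(p[:2]-c)[::-1])); print(rad,a0,yaw)
n=12; da=(133.7-a0)/n
R0=down(yaw)
for k in range(n):
    t=np.radians(a0+da*(k+1)); w=np.array([c[0]+rad*np.cos(t),c[1]+rad*np.sin(t),p[2]])
    d=R0.inv().apply(w-p)*100; print(d.round(2),-da); p=w; R0=R0*R.from_rotvec([0,np.radians(-da),0])
E
```

```text
clock: 5.77
tool_pos: [0.5267, 0.3527, 0.0951]
orientation: [-90.0, 0.0, 167.0]
force: [-0.3, 0.2, -0.0]
opening: 0.0009
{'clock': 5.7667, 'tool_pos': [0.5267, 0.3527, 0.0951], 'orientation': [-90.0011, 0.0004, 167.0268], 'force': [-0.2557, 0.1946, -0.0317], 'moment': [-0.0662, 0.1737, -0.0453], 'opening': 0.0009, 'joint_pos': [51.4187, 21.3225, -12.4335, -0.0001, -56.2428, 25.6082]}
0.08050905441666567 167.73090819459037 167.02683708097737
[-0.  -0.  -0.4] 2.835909016215865
[-0.  -0.  -0.4] 2.835909016215865
[-0.  -0.  -0.4] 2.835909016215865
[-0.  -0.  -0.4] 2.835909016215865
[-0.  -0.  -0.4] 2.835909016215865
[-0.  -0.  -0.4] 2.835909016215865
[-0.  -0.  -0.4] 2.835909016215865
[-0.  -0.  -0.4] 2.835909016215865
[-0.  -0.  -0.4] 2.835909016215865
[-0.  -0.  -0.4] 2.835909016215865
[-0.  -0.  -0.4] 2.835909016215865
[-0.  -0.  -0.4] 2.835909016215865
```

```bash
python3 - <<'E'
from h import *
o=ctrl.get_obs(); s=snapshot('wrist'); save(s,'w3');s=snapshot('side'); cv2.imwrite('pics/s3.png',cv2.resize(s['image'][150:330,60:300,::-1],None,fx=3,fy=3)); s=snapshot('scene'); cv2.imwrite('pics/c3.png',cv2.resize(s['image'][170:350,230:470,::-1],None,fx=3,fy=3))
E
```

```text
(no output)
```

View pics/w3.png

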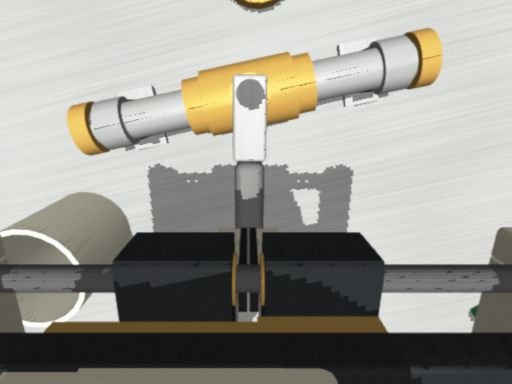

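View pics/s3.png

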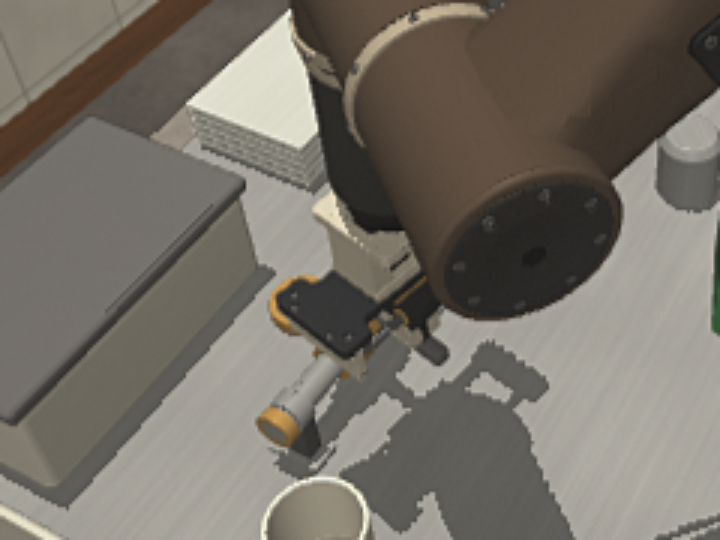

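View pics/c3.png

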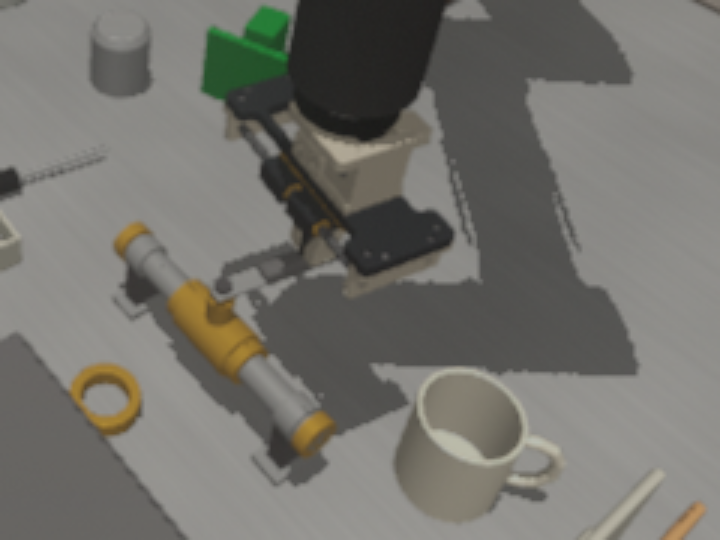

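```bash
python3 - <<'E'
from h import *
o=ctrl.get_obs(); s=snapshot('wrist'); 
M=s['mount']; K=s['camera_matrix']
for p in [[0,0,0],[0,-.0188,0],[0.0,-.0188,.0443],[-.02,-.0188,0]]:
    q=M[:3,:3].T@(np.array(p)-M[:3,3]); q=K@q; print(p,q[:2]/q[2], q[2])
w=wcam(s,o); print(proj(w,[[.5275,.3536,.115],[.5275,.3536,.107],[.4983,.3607,.115]]))
cv2.imwrite('pics/w4z.png',cv2.resize(s['image'][150:330,150:350,::-1],None,fx=4,fy=3.3,interpolation=cv2.INTER_CUBIC))
st()
E
```

```text
[0, 0, 0] [247.75269085 224.46674867] 0.2012703608476593
[0, -0.0188, 0] [247.7446031  236.71370639] 0.1832570248404403
[0.0, -0.0188, 0.0443] [322.04362238 236.8017788 ] 0.1832862380736205
[-0.02, -0.0188, 0] [247.78802165 204.98328059] 0.17753212072298924
[[245.94534706 236.64416386]
 [246.02159818 231.11619584]
 [245.37880019 281.05090146]]
{'clock': 5.9667, 'tool_pos': [0.5267, 0.3527, 0.0951], 'orientation': [-90.0011, 0.001, 167.0312], 'force': [-0.8267, 1.0616, -0.3111], 'moment': [-0.0593, 0.1379, 0.0051], 'opening': 0.0004, 'joint_pos': [51.4195, 21.3226, -12.4324, 0.0005, -56.2435, 25.6114]}
```

View pics/w4z.png

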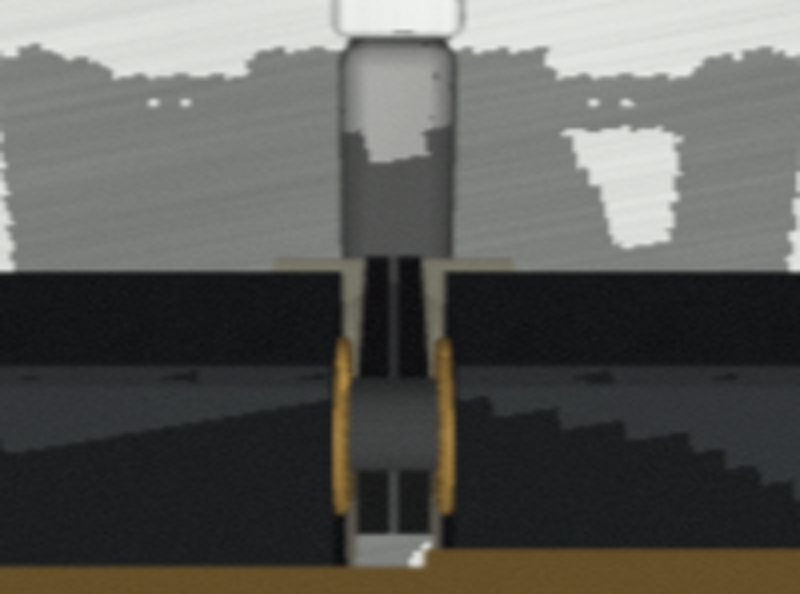

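```bash
python3 - <<'E'
from h import *
for n in ['scene','side']:
    s=snapshot(n); uv=proj(s,[[.5267,.3527,.0951],[.5267,.3527,.114],[.5267,.3527,.127],[.5267,.3527,.16]]); print(n,uv.round(1))
    i=s['image'].copy()[:,:,::-1]; x,y=uv[1].astype(int); x0,y0=x-50,y-40
    i=cv2.resize(i[y0:y0+80,x0:x0+100],None,fx=7,fy=7,interpolation=cv2.INTER_CUBIC)
    for k,(u,v) in enumerate(uv): cv2.circle(i,(int((u-x0+.5)*7),int((v-y0+.5)*7)),4,[(0,0,255),(0,255,0),(255,0,0),(0,255,255)][k],-1)
    cv2.imwrite(f'pics/{n}5.png',i)
E
```

```text
scene [[330.8 261. ]
 [332.  256.1]
 [332.8 252.7]
 [334.9 243.8]]
side [[200.4 268.5]
 [199.8 263.9]
 [199.3 260.7]
 [198.1 252.3]]
```

View pics/scene5.png

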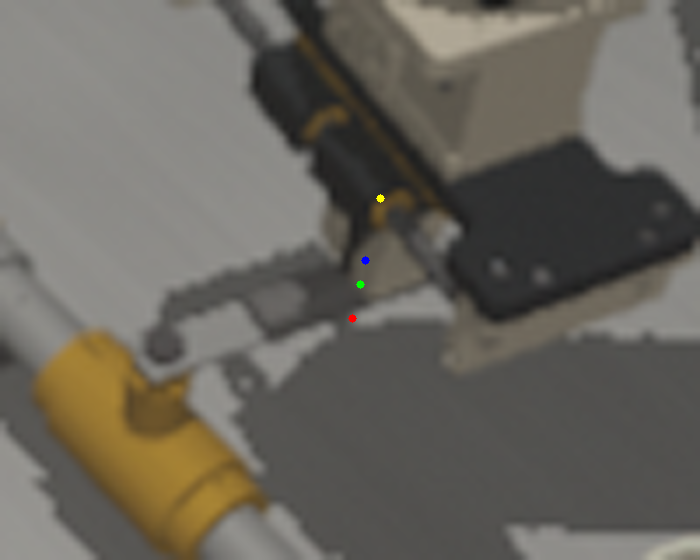

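View pics/side5.png

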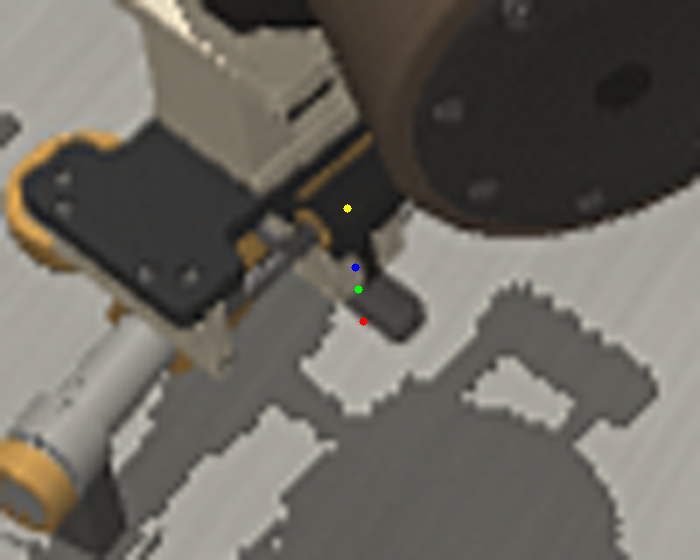

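```bash
python3 -m pendant '[[[0,0,0,0,0,0,0.6],[0,0,0,0,0,0,0.6],[0,0,0,0,0,0,0.6],[0,0,0,0,0,0,0.6],[0,0,0,0,0,0,0.6],[0,0,0,0,0,0,0.6],[0,0,0,0,0,0,0.6],[0,0,0,0,0,0,0.6],[0,0,0,0,0,0,0.6]]]'; python3 -m pendant '[[[0,1.6,0,0,0,0,0.6],[0,1.5,0,0,0,0,0.6],[0,0,0,0,0,0,0.6],[0,0,0,0,0,0,0.6]]]';python3 - <<'E'
from h import *
o=ctrl.get_obs(); s=snapshot('wrist'); save(s,'w6'); st()
E
```

```text
clock: 6.82
tool_pos: [0.5267, 0.3527, 0.0951]
orientation: [-90.0, 0.0, 167.0]
force: [0.6, 0.5, 0.1]
opening: 0.0515
clock: 7.15
tool_pos: [0.5264, 0.3522, 0.0635]
orientation: [-89.9, -0.0, 167.0]
force: [0.7, 0.1, 0.4]
opening: 0.0523
{'clock': 7.2, 'tool_pos': [0.5269, 0.3527, 0.0644], 'orientation': [-89.9785, 0.0111, 167.0434], 'force': [0.2073, 0.6619, 0.4265], 'moment': [-0.0118, 0.1192, -0.0021], 'opening': 0.0524, 'joint_pos': [51.4193, 23.089, -14.2745, 0.0243, -52.6511, 25.6094]}
```

View pics/w6.png

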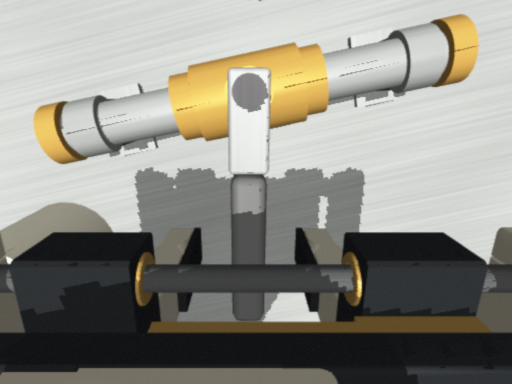

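```bash
python3 -m pendant '[[[0,0,0,0,0,0,0],[0,0,0,0,0,0,0],[0,0,0,0,0,0,0],[0,0,0,0,0,0,0],[0,0,0,0,0,0,0],[0,0,0,0,0,0,0],[0,0,0,0,0,0,0],[0,0,0,0,0,0,0]]]'; python3 - <<'E'
from h import *
st()
E
```

```text
clock: 7.87
tool_pos: [0.5267, 0.3526, 0.0642]
orientation: [-90.0, -0.0, 167.0]
force: [-0.2, -0.6, 2.2]
opening: 0.0159
{'clock': 7.8667, 'tool_pos': [0.5267, 0.3526, 0.0642], 'orientation': [-89.9958, -0.0003, 167.0206], 'force': [-0.1669, -0.5563, 2.2452], 'moment': [-0.3205, 0.404, -0.1854], 'opening': 0.0159, 'joint_pos': [51.4171, 23.0747, -14.3152, 0.0019, -52.614, 25.6024]}
```

```bash
python3 -m pendant '[[[-0.01,0,-0.39,0,2.8,0,0],[-0.01,0,-0.39,0,2.8,0,0],[-0.01,0,-0.39,0,2.8,0,0],[-0.01,0,-0.39,0,2.8,0,0],[-0.01,0,-0.39,0,2.8,0,0],[-0.01,0,-0.39,0,2.8,0,0],[-0.01,0,-0.39,0,2.8,0,0],[-0.01,0,-0.39,0,2.8,0,0],[-0.01,0,-0.39,0,2.8,0,0],[-0.01,0,-0.39,0,2.8,0,0],[-0.01,0,-0.39,0,2.8,0,0],[-0.01,0,-0.36,0,2.5,0,0]]]';python3 -m pendant '[[[0,0,0,0,0,0,0],[0,0,0,0,0,0,0],[0,0,0,0,0,0,0]]]'; python3 - <<'E'
from h import *
st(); p,_=pose(); d=p[:2]-[.6054,.3356]; print(np.degrees(np.arctan2(d[1],d[0])),np.hypot(*d))
o=ctrl.get_obs(); s=snapshot('wrist'); save(s,'w7'); pickle.dump((o,s),open('w7.pkl','wb'))
E
```

```text
clock: 8.87
tool_pos: [0.5497, 0.3925, 0.0642]
orientation: [-90.0, 0.0, 133.6]
force: [-0.5, -1.3, 1.5]
opening: 0.0156
clock: 9.12
tool_pos: [0.5497, 0.3925, 0.0642]
orientation: [-90.0, 0.0, 133.8]
force: [0.5, -0.4, 1.0]
opening: 0.0158
{'clock': 9.1167, 'tool_pos': [0.5497, 0.3925, 0.0642], 'orientation': [-90.03, 0.0055, 133.8081], 'force': [0.5093, -0.3681, 1.0019], 'moment': [-0.1785, -0.271, -0.1037], 'opening': 0.0158, 'joint_pos': [52.0342, 26.4656, -8.6414, 0.0118, -54.8641, -8.2329]}
134.40082020710537 0.07966360583382544
```

View pics/w7.png

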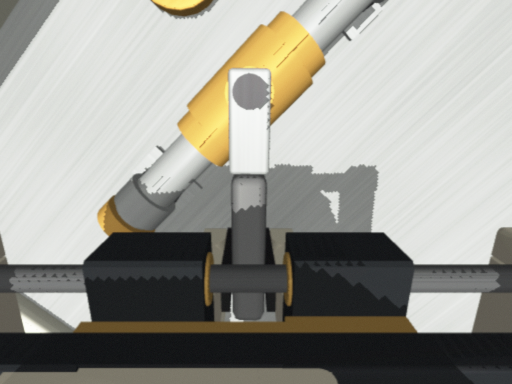

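```bash
python3 -m pendant '[[[0,0,0,0,0,0,0.5],[0,0,0,0,0,0,0.5],[0,0,0,0,0,0,0.5],[0,0,0,0,0,0,0.5],[0,0,0,0,0,0,0.5],[0,-2,0,0,0,0,0.5],[0,-3,0,0,0,0,0.5],[0,-3,0,0,0,0,0.5],[0,-3,0,0,0,0,0.5],[0,-2,0,0,0,0,0.5],[0,0,0,0,0,0,1],[0,0,0,0,0,0,1]]]'; python3 - <<'E'
from h import *
st()
o=ctrl.get_obs(); s=snapshot('wrist'); i=s['image'][:230,60:390,::-1]; cv2.imwrite('pics/w8.png',cv2.resize(i,None,fx=2.4,fy=2.4,interpolation=cv2.INTER_CUBIC)); pickle.dump((o,s),open('w8.pkl','wb'))
E
```

```text
clock: 10.17
tool_pos: [0.5499, 0.3931, 0.1957]
orientation: [-90.2, -0.0, 133.7]
force: [0.0, 0.2, -1.0]
opening: 0.0522
{'clock': 10.1667, 'tool_pos': [0.5499, 0.3931, 0.1957], 'orientation': [-90.1761, -0.0308, 133.7356], 'force': [0.0443, 0.1805, -0.9759], 'moment': [-0.0152, 0.1932, -0.0096], 'opening': 0.0522, 'joint_pos': [52.0417, 20.6, 0.4579, -0.0053, -69.6792, -8.3042]}
```

View pics/w8.png

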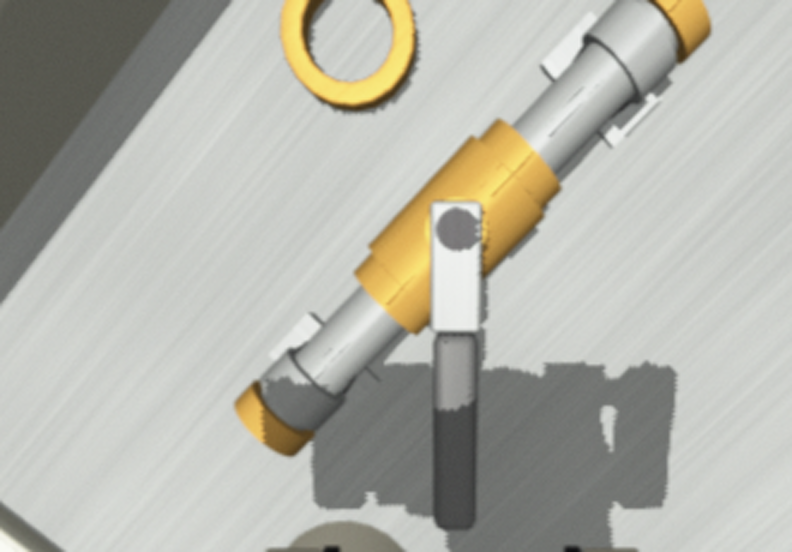

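```bash
python3 - <<'E'
from h import *
o,s=pickle.load(open('w8.pkl','rb')); w=wcam(s,o)
f=lambda x,y:(60+x/2.4,y/2.4)
A=onz(w,f(457,229),.123)
for p in [(454,525),(455,334)]:
    B=onz(w,f(*p),.115); d=B-A; print(A.round(4),B.round(4),np.degrees(np.arctan2(d[1],d[0])),np.hypot(*d[:2]))
# pipe silhouette edges (straight pipe section)
for a,b,z in [((365,293),(518,140),.06),((405,330),(553,183),.06),((358,270),(497,120),.06),((415,331),(558,187),.06)]:
    A=onz(w,f(*a),z);B=onz(w,f(*b),z); d=A-B; print(np.degrees(np.arctan2(d[1],d[0])))
plan([(.46,.05,.22,100,1,11),(.40,-.2,.25,40,1,12)])
E
```

```text
[0.6052 0.3333 0.123 ] [0.5299 0.413  0.115 ] 133.36005614604102 0.1096666591113331
[0.6052 0.3333 0.123 ] [0.5807 0.3596 0.115 ] 132.86079847371846 0.03596955948100992
87.24224043541119
87.88360237683862
89.0282430920459
88.3919672519381
[[-1.69,-0.24,2.74,0,3.1,0,1],[-1.83,-0.23,2.64,0,3.1,0,1],[-1.98,-0.24,2.54,0,3.1,0,1],[-2.11,-0.24,2.43,0,3.1,0,1],[-2.24,-0.24,2.31,0,3,0,1],[-2.36,-0.23,2.2,0,3.1,0,1],[-2.47,-0.24,2.06,0,3,0,1],[-2.57,-0.24,1.93,0,3.1,0,1],[-2.68,-0.24,1.78,0,3,0,1],[-2.76,-0.23,1.65,0,3.1,0,1],[-2.86,-0.24,1.49,0,3,0,1]]
[[-1.96,-0.25,0.85,-0,5,0,1],[-2.04,-0.25,0.69,-0,5,0,1],[-2.08,-0.25,0.5,-0,5,0,1],[-2.12,-0.26,0.31,-0,5,0,1],[-2.13,-0.25,0.14,-0,5,0,1],[-2.14,-0.25,-0.06,-0,5,0,1],[-2.13,-0.25,-0.24,-0,5,0,1],[-2.1,-0.25,-0.43,-0,5,0,1],[-2.06,-0.25,-0.6,-0,5,0,1],[-1.99,-0.26,-0.79,-0,5,0,1],[-1.92,-0.25,-0.95,-0,5,0,1],[-1.82,-0.25,-1.12,-0,5,0,1]]
end [ 0.4  -0.2   0.25] [-8.997e+01 -3.000e-02  4.002e+01]
```

```bash
python3 - <<'E'
from h import *
plan([(.50,.08,.24,136,1,9),(.453,-.224,.26,140,1,9)])
E
```

```text
[[-2.13,-0.51,2.8,0,-0.3,0,1],[-2.12,-0.51,2.8,0,-0.2,0,1],[-2.1,-0.52,2.82,0,-0.3,0,1],[-2.1,-0.51,2.82,0,-0.2,0,1],[-2.08,-0.51,2.83,0,-0.3,0,1],[-2.07,-0.51,2.85,0,-0.2,0,1],[-2.05,-0.51,2.85,0,-0.3,0,1],[-2.05,-0.52,2.86,0,-0.2,0,1],[-2.03,-0.51,2.87,0,-0.3,0,1]]
[[-1.97,-0.22,2.79,0,-0.4,0,1],[-1.95,-0.23,2.81,0,-0.4,0,1],[-1.93,-0.22,2.82,0,-0.5,0,1],[-1.9,-0.23,2.84,0,-0.4,0,1],[-1.89,-0.22,2.85,0,-0.5,0,1],[-1.86,-0.23,2.86,0,-0.4,0,1],[-1.84,-0.22,2.88,0,-0.5,0,1],[-1.82,-0.23,2.9,0,-0.4,0,1],[-1.79,-0.22,2.91,0,-0.5,0,1]]
end [ 0.453 -0.224  0.26 ] [-9.0030e+01 -3.0000e-02  1.4002e+02]
```

```bash
python3 -m pendant '[[[-2.1,-0.5,2.8,0.1,-0.3,0,1],[-2.1,-0.5,2.8,0,-0.2,0,1],[-2.1,-0.5,2.8,0,-0.3,0,1],[-2.1,-0.5,2.8,0,-0.2,0,1],[-2.1,-0.5,2.8,0,-0.3,0,1],[-2.1,-0.5,2.8,0,-0.2,0,1],[-2.1,-0.5,2.9,0,-0.3,0,1],[-2,-0.5,2.9,0,-0.2,0,1],[-2,-0.5,2.9,0,-0.3,0,1]]]'; python3 -m pendant '[[[-2,-0.2,2.8,0,-0.4,0,1],[-2,-0.2,2.8,0,-0.4,0,1],[-1.9,-0.2,2.8,0,-0.5,0,1],[-1.9,-0.2,2.8,0,-0.4,0,1],[-1.9,-0.2,2.9,0,-0.5,0,1],[-1.9,-0.2,2.9,0,-0.4,0,1],[-1.8,-0.2,2.9,0,-0.5,0,1],[-1.8,-0.2,2.9,0,-0.4,0,1],[-1.8,-0.2,2.9,0,-0.5,0,1],[0,0,0,0,0,0,1],[0,0,0,0,0,0,1],[0,0,0,0,0,0,1]]]'; python3 - <<'E'
from h import *
st()
o=ctrl.get_obs(); s=snapshot('wrist'); save(s,'w9'); pickle.dump((o,s),open('w9.pkl','wb'))
E
```

```text
clock: 10.97
tool_pos: [0.4988, 0.0784, 0.2384]
orientation: [-89.8, -0.1, 136.0]
force: [0.7, 0.2, -0.0]
opening: 0.0877
clock: 11.97
tool_pos: [0.4526, -0.2243, 0.2567]
orientation: [-89.9, -0.1, 140.0]
force: [0.2, 0.1, 0.8]
opening: 0.0873
{'clock': 11.9667, 'tool_pos': [0.4526, -0.2243, 0.2567], 'orientation': [-89.8558, -0.1182, 139.9562], 'force': [0.1766, 0.0849, 0.7508], 'moment': [0.0202, 0.1323, -0.0098], 'opening': 0.0873, 'joint_pos': [-4.0079, 2.4213, -14.7339, 0.0492, -73.0253, 53.9498]}
```

View pics/w9.png

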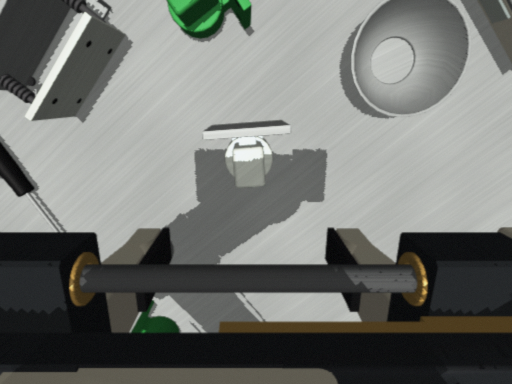

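```bash
python3 - <<'E'
from h import *
o,s=pickle.load(open('w9.pkl','rb'))
cv2.imwrite('pics/w9z.png',cv2.resize(s['image'][110:200,190:310,::-1],None,fx=6.5,fy=6.5,interpolation=cv2.INTER_CUBIC))
cv2.imwrite('pics/w9d.png',cv2.resize(s['image'][0:130,0:150,::-1],None,fx=4.5,fy=4.5,interpolation=cv2.INTER_CUBIC))
E
```

```text
(no output)
```

View pics/w9z.png

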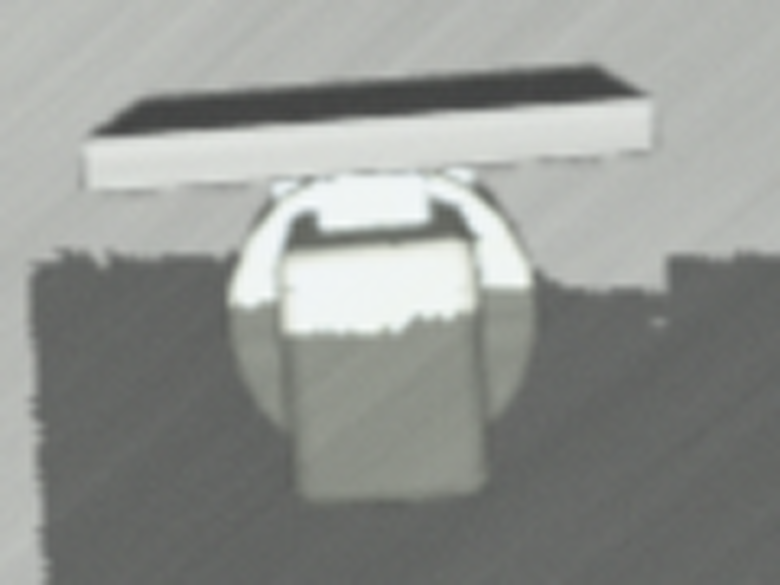

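View pics/w9d.png

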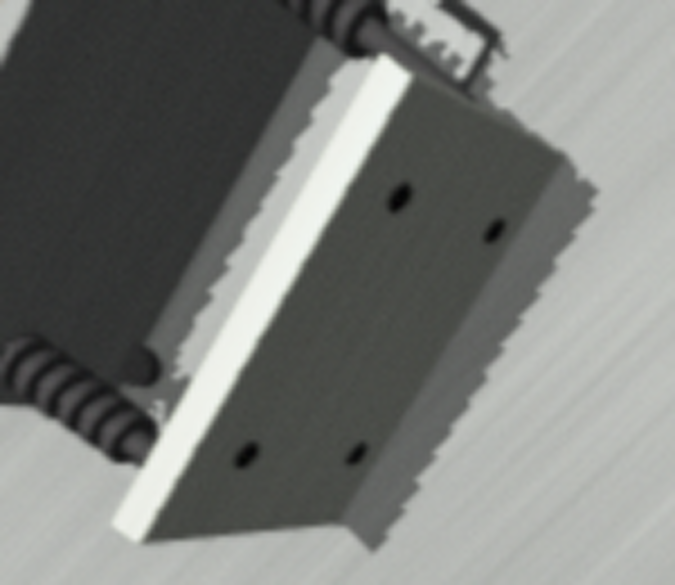

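```bash
python3 - <<'E'
from h import *
o,s=pickle.load(open('w9.pkl','rb')); w=wcam(s,o); m=pickle.load(open('m.pkl','rb')); S=m['scene']['pic'];D=m['side']['pic']
a=lambda x,y:(190+x/6.5-.5,110+y/6.5-.5); b=lambda x,y:(x/4.5-.5,y/4.5-.5)
sd=lambda x,y:(140+x/4.6-.5,130+y/4.6-.5); dd=lambda x,y:(190+x/4.6-.5,100+y/4.6-.5)
def fit(obs,p0,lab):
    L=np.array([q[1] for q in obs]);U=np.array([q[2] for q in obs])
    f=lambda p:np.concatenate([proj(q[0],tw(p,[q[1]]))[0]-q[2] for q in obs])
    r=least_squares(f,p0,loss='soft_l1'); print(lab,r.x[:2].round(4),np.degrees(r.x[2]).round(2)); print(f(r.x).reshape(-1,2).round(1).tolist())
    return r.x
F=[(w,[.045,.05,.09],a(655,97)),(w,[.045,-.05,.09],a(87,142)),(w,[.035,.05,.09],a(655,150)),(w,[.035,-.05,.09],a(87,188)),
(w,[.024,.018,.097],a(472,236)),(w,[.024,-.018,.097],a(284,245)),(w,[-.024,-.018,.097],a(297,500)),(w,[-.024,.018,.097],a(488,490)),(w,[.045,.05,0],a(597,66)),(w,[.045,-.05,0],a(150,97))]
fw=None
try:
    x=fit(F,[.453,-.224,np.radians(-40)],'fh wrist')
except Exception as e: print(e)
F2=F+[(D,[-.024,.018,.097],dd(553,255)),(D,[-.024,-.018,.097],dd(590,240)),(D,[.035,.05,.09],dd(462,228)),(D,[.024,-.018,.097],dd(555,210)),(D,[.024,.018,.097],dd(516,222))]
fit(F2,[.453,-.224,np.radians(-40)],'fh all')
G=[(w,[0,.065,.1],b(145,542)),(w,[0,-.065,.1],b(410,75)),(w,[.008,.065,.1],b(112,522)),(w,[.008,-.065,.1],b(380,52)),(w,[0,-.065,.01],b(565,155)),(w,[0,.065,.01],b(340,522))]
fit(G,[.655,-.14,np.radians(12)],'dock wrist')
G2=[(S,[.008,-.065,.1],sd(165,187)),(S,[.008,.065,.1],sd(291,266)),(D,[.0,.065,.1],dd(226,264)),(D,[0,-.065,.1],dd(276,168)),(S,[.035,-.08,.1],sd(70,230)) ]
fit(G2[:4],[.655,-.14,np.radians(12)],'dock ext')
fit(G+G2[:4],[.655,-.14,np.radians(12)],'dock all')
E
```

```text
fh wrist [ 0.4379 -0.2473] -44.12
[[-60.0, -0.7], [115.6, -1.1], [-60.5, 0.2], [114.4, 0.7], [-4.8, -0.5], [55.9, 0.5], [49.4, 2.0], [-10.6, 1.4], [-47.7, -0.8], [91.7, -0.3]]
fh all [ 0.4573 -0.2243] -43.82
[[-86.9, -0.5], [88.9, -1.4], [-87.1, 0.3], [87.9, 0.4], [-31.6, -0.4], [29.2, 0.3], [23.9, 1.9], [-36.2, 1.5], [-69.3, -0.6], [70.3, -0.5], [-2.1, 0.5], [-0.4, 1.6], [1.6, -0.3], [1.0, -0.1], [-0.1, -0.6]]
dock wrist [ 0.6604 -0.1429] 11.68
[[-1.0, 0.7], [0.6, -0.6], [-0.4, 0.5], [0.1, -1.1], [0.4, 0.0], [0.0, 0.8]]
dock ext [ 0.6562 -0.1391] 12.08
[[-0.4, 1.2], [-0.9, 1.3], [1.6, 1.4], [1.0, -0.1]]
dock all [ 0.6603 -0.1429] 11.68
[[-1.0, 0.9], [0.6, -0.4], [-0.3, 0.6], [0.2, -1.0], [0.5, 0.2], [0.0, 0.9], [-1.9, 1.0], [-2.8, 1.2], [0.9, 0.4], [0.6, -1.0]]
```

```bash
python3 - <<'E'
from h import *
o,s=pickle.load(open('w9.pkl','rb')); w=wcam(s,o); m=pickle.load(open('m.pkl','rb')); S=m['scene']['pic'];D=m['side']['pic']
a=lambda x,y:(190+x/6.5-.5,110+y/6.5-.5)
dd=lambda x,y:(190+x/4.6-.5,100+y/4.6-.5)
def fit(obs,p0,lab):
    f=lambda p:np.concatenate([proj(q[0],tw(p,[q[1]]))[0]-q[2] for q in obs])
    r=least_squares(f,p0,loss='soft_l1'); print(lab,r.x[:2].round(4),np.degrees(r.x[2]).round(2)); print(f(r.x).reshape(-1,2).round(1).tolist())
F=[(w,[.045,-.05,.09],a(655,97)),(w,[.045,.05,.09],a(87,142)),(w,[.035,-.05,.09],a(655,150)),(w,[.035,.05,.09],a(87,188)),
(w,[.024,-.018,.097],a(472,236)),(w,[.024,.018,.097],a(284,245)),(w,[-.024,.018,.097],a(297,500)),(w,[-.024,-.018,.097],a(488,490)),(w,[.045,-.05,0],a(597,66)),(w,[.045,.05,0],a(150,97))]
fit(F,[.453,-.224,np.radians(-40)],'fh wrist')
fit(F+[(D,[-.024,.018,.097],dd(553,255)),(D,[-.024,-.018,.097],dd(590,240)),(D,[.035,.05,.09],dd(462,228)),(D,[.024,-.018,.097],dd(555,210)),(D,[.024,.018,.097],dd(516,222))],[.453,-.224,np.radians(-40)],'fh all')
E
```

```text
fh wrist [ 0.4545 -0.2275] -36.19
[[0.2, -0.4], [-0.8, -1.4], [0.4, 0.4], [0.1, 0.4], [1.2, -0.4], [-1.7, 0.3], [-0.4, 1.9], [0.9, 1.5], [0.5, -0.6], [-1.6, -0.6]]
fh all [ 0.4548 -0.2275] -36.29
[[0.1, -0.5], [-0.9, -1.6], [0.3, 0.3], [-0.0, 0.2], [1.1, -0.5], [-1.9, 0.2], [-0.6, 1.8], [0.7, 1.4], [0.4, -0.7], [-1.7, -0.8], [0.1, 0.4], [1.1, 0.6], [2.3, 0.8], [0.9, -0.5], [0.5, -0.3]]
```

```bash
python3 - <<'E'
from h import *
o,s=pickle.load(open('w9.pkl','rb')); w=wcam(s,o); m=pickle.load(open('m.pkl','rb')); S=m['scene']['pic'];D=m['side']['pic']
sd=lambda x,y:(140+x/4.6-.5,130+y/4.6-.5); dd=lambda x,y:(190+x/4.6-.5,100+y/4.6-.5)
print('green block top', [onz(D,dd(*p),.097).round(3) for p in [(342,125),(375,140),(404,115)]], 'flange top',[onz(D,dd(*p),.09).round(3) for p in [(342,88),(452,120)]],'cup bottom',onz(D,dd(370,232),0).round(3))
d=np.array([.6604,-.1429]);x=np.array([np.cos(np.radians(11.68)),np.sin(np.radians(11.68))])
print('pre',d-.065*x,'final',d-.033*x)
st()
plan([(.4545,-.2275,.10,143.8,1,5)])
E
```

```text
green block top [array([ 0.655, -0.279,  0.097]), array([ 0.623, -0.273,  0.097]), array([ 0.617, -0.314,  0.097])] flange top [array([ 0.682, -0.336,  0.09 ]), array([ 0.584, -0.335,  0.09 ])] cup bottom [ 0.627 -0.281  0.   ]
pre [ 0.59674592 -0.15605896] final [ 0.62808331 -0.1495807 ]
{'clock': 12.0167, 'tool_pos': [0.4529, -0.2238, 0.257], 'orientation': [-89.8668, -0.0917, 140.0272], 'force': [-0.2942, -0.1262, -0.98], 'moment': [-0.0337, 0.0905, -0.0376], 'opening': 0.0876, 'joint_pos': [-3.9414, 2.4009, -14.7239, 0.0563, -73.0278, 53.9522]}
[[-0.08,3.14,0.03,-0,-0.8,0,1],[-0.07,3.14,0.03,-0,-0.7,0,1],[-0.08,3.14,0.03,-0,-0.8,0,1],[-0.07,3.14,0.03,-0.1,-0.7,0,1],[-0.08,3.14,0.04,-0,-0.8,0.1,1]]
end [ 0.4545 -0.2275  0.1   ] [-89.97   0.   143.83]
```

```bash
python3 -m pendant '[[[-0.1,3.1,0,-0.1,-0.8,0,1],[-0.1,3.1,0,0,-0.7,0,1],[-0.1,3.1,0,0,-0.8,0.1,1],[-0.1,3.2,0,0,-0.7,0,1],[0,3.2,0,0,-0.8,0,1],[0,0,0,0,0,0,1],[0,0,0,0,0,0,1],[0,0,0,0,0,0,1]]]'; python3 - <<'E'
from h import *
st();o=ctrl.get_obs(); s=snapshot('wrist'); save(s,'w10'); pickle.dump((o,s),open('w10.pkl','wb'))
w=wcam(s,o)
print(proj(w,tw([.4545,-.2275,np.radians(-36.2)],[[.045,-.05,.09],[.045,.05,.09],[.024,.018,.097],[-.024,.018,.097],[-.024,-.018,.097]])).round(0))
E
```

```text
clock: 12.68
tool_pos: [0.4577, -0.2267, 0.1025]
orientation: [-90.0, 0.2, 143.9]
force: [0.9, 0.3, -0.3]
opening: 0.0873
{'clock': 12.6833, 'tool_pos': [0.4577, -0.2267, 0.1025], 'orientation': [-90.0053, 0.1753, 143.9086], 'force': [0.8954, 0.274, -0.2758], 'moment': [-0.0587, 0.1122, -0.007], 'opening': 0.0873, 'joint_pos': [-4.212, 9.9783, -27.5772, 0.1113, -52.2929, 58.0526]}
[[329. 156.]
 [176. 156.]
 [225. 190.]
 [226. 256.]
 [278. 256.]]
```

View pics/w10.png

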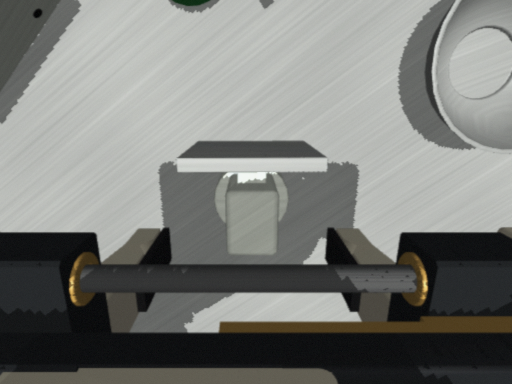

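```bash
python3 -m pendant '[[[0.2,1.8,0.2,0,0,-0.2,1],[0,1.8,0,0,0,0,1],[0,1.6,0,0,0,0,1],[0,0,0,0,0,0,1],[0,0,0,0,0,0,1]]]'; python3 - <<'E'
from h import *
st();o=ctrl.get_obs(); s=snapshot('wrist'); save(s,'w11'); s=snapshot('side'); 
uv=proj(s,[.4545,-.2275,.1])[0].astype(int)
cv2.imwrite('pics/s11.png',cv2.resize(s['image'][uv[1]-45:uv[1]+45,uv[0]-60:uv[0]+60,::-1],None,fx=6,fy=6,interpolation=cv2.INTER_CUBIC))
E
```

```text
clock: 13.15
tool_pos: [0.4543, -0.2275, 0.0502]
orientation: [-90.0, -0.0, 143.8]
force: [0.7, 0.0, 0.3]
opening: 0.0876
{'clock': 13.15, 'tool_pos': [0.4543, -0.2275, 0.0502], 'orientation': [-90.0169, -0.0455, 143.8481], 'force': [0.6926, 0.0197, 0.2629], 'moment': [-0.0841, 0.1291, -0.0211], 'opening': 0.0876, 'joint_pos': [-4.4546, 13.6419, -31.1409, -0.054, -45.2471, 58.3407]}
```

View pics/w11.png

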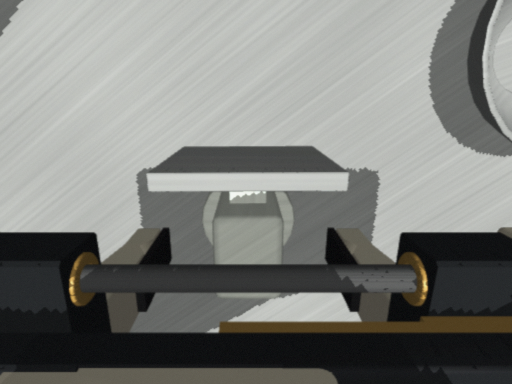

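View pics/s11.png

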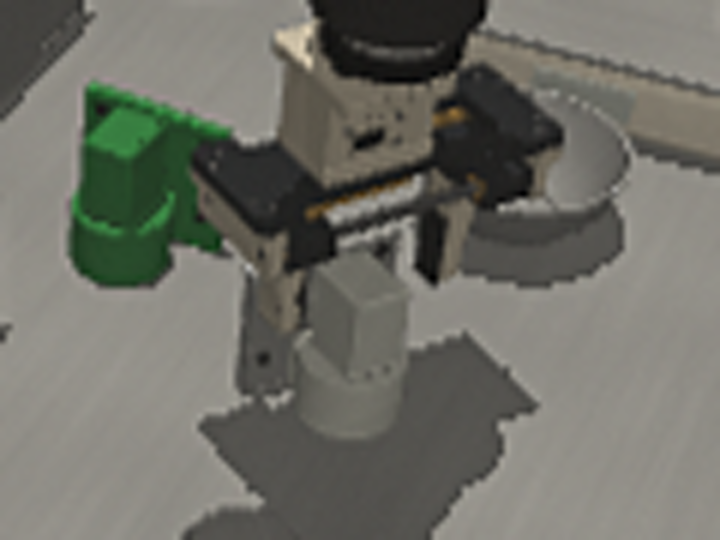

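```bash
python3 -m pendant '[[[0,0.4,0,0,0,0,1],[0,0.3,0,0,0,0,1],[0,0,0,0,0,0,1],[0,0,0,0,0,0,0.35],[0,0,0,0,0,0,0.3],[0,0,0,0,0,0,0.2],[0,0,0,0,0,0,0],[0,0,0,0,0,0,0],[0,0,0,0,0,0,0],[0,0,0,0,0,0,0],[0,0,0,0,0,0,0],[0,0,0,0,0,0,0]]]'; python3 -m pendant '[[[0,0,0,0,0,0,0],[0,0,0,0,0,0,0]]]'; python3 - <<'E'
from h import *
st();o=ctrl.get_obs(); s=snapshot('wrist'); save(s,'w12'); pickle.dump((o,s),open('w12.pkl','wb'))
E
```

```text
clock: 14.25
tool_pos: [0.4536, -0.2273, 0.0419]
orientation: [-90.0, -0.1, 143.8]
force: [0.9, 0.3, -1.0]
opening: 0.0355
clock: 14.42
tool_pos: [0.4536, -0.2273, 0.0419]
orientation: [-90.0, -0.1, 143.8]
force: [0.6, 1.3, -1.3]
opening: 0.0356
{'clock': 14.4167, 'tool_pos': [0.4536, -0.2273, 0.0419], 'orientation': [-90.0043, -0.109, 143.8346], 'force': [0.5727, 1.2571, -1.3053], 'moment': [0.2756, 0.0072, 0.0198], 'opening': 0.0356, 'joint_pos': [-4.4584, 14.2828, -31.6661, -0.0875, -44.1417, 58.3558]}
```

View pics/w12.png

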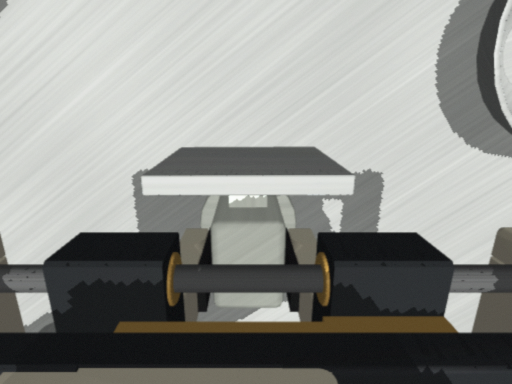

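```bash
python3 -m pendant '[[[0,-0.3,0,0,0,0,0],[0,-0.4,0,0,0,0,0],[0,-0.3,0,0,0,0,0],[0,0,0,0,0,0,0],[0,0,0,0,0,0,0],[0,0,0,0,0,0,0]]]'; python3 - <<'E'
from h import *
st()
plan([(.5625,-.1631,.052,191.68,0,11)])
E
```

```text
clock: 14.97
tool_pos: [0.4532, -0.2274, 0.0517]
orientation: [-90.0, -0.1, 143.8]
force: [-0.1, 0.2, -8.1]
opening: 0.036
{'clock': 14.9667, 'tool_pos': [0.4532, -0.2274, 0.0517], 'orientation': [-89.994, -0.1355, 143.8149], 'force': [-0.1124, 0.1717, -8.0839], 'moment': [0.0064, 0.2422, -0.0121], 'opening': 0.036, 'joint_pos': [-4.4706, 13.4933, -31.077, -0.0927, -45.5482, 58.3505]}
[[-0.46,-0,-1.06,0,-4.4,0,0],[-0.53,-0.01,-1.02,0,-4.3,0,0],[-0.61,-0,-0.97,0,-4.4,0,0],[-0.69,-0.01,-0.93,0,-4.3,0,0],[-0.75,-0,-0.87,0,-4.4,0,0],[-0.82,-0,-0.82,0,-4.3,0,0],[-0.87,-0.01,-0.74,0,-4.4,0,0],[-0.94,-0,-0.68,0,-4.3,0,0],[-0.98,-0.01,-0.61,0,-4.4,0,0],[-1.02,-0,-0.53,0,-4.3,0.1,0],[-1.06,-0,-0.46,0.1,-4.4,-0,0]]
end [ 0.5625 -0.1631  0.052 ] [ -89.99    0.   -168.29]
```

```bash
python3 -m pendant '[[[-0.5,0,-1,0,-4.4,0,0],[-0.5,0,-1,0,-4.3,0,0],[-0.6,0,-1,0,-4.4,0,0],[-0.7,0,-0.9,0,-4.3,0,0],[-0.8,0,-0.9,0,-4.4,0,0],[-0.8,0,-0.8,0,-4.3,0,0],[-0.9,0,-0.7,0,-4.4,0,0],[-0.9,0,-0.7,0,-4.3,0,0],[-1,0,-0.6,0,-4.4,0,0],[-1,0,-0.5,0,-4.3,0.1,0],[-1,0,-0.5,0.1,-4.4,0,0]]]'; python3 -m pendant '[[[0,0,0,0,0,0,0],[0,0,0,0,0,0,0],[0,0,0,0,0,0,0]]]'; python3 - <<'E'
from h import *
st();o=ctrl.get_obs(); s=snapshot('wrist'); save(s,'w13'); pickle.dump((o,s),open('w13.pkl','wb'))
E
```

```text
clock: 15.88
tool_pos: [0.5621, -0.1639, 0.0513]
orientation: [-90.0, -0.0, -168.1]
force: [-1.1, 0.6, -7.3]
opening: 0.0361
clock: 16.13
tool_pos: [0.5611, -0.1642, 0.0513]
orientation: [-90.0, -0.1, -168.4]
force: [-0.6, 0.3, -8.4]
opening: 0.0356
{'clock': 16.1333, 'tool_pos': [0.5611, -0.1642, 0.0513], 'orientation': [-89.9948, -0.0631, -168.3652], 'force': [-0.6271, 0.3349, -8.4317], 'moment': [-0.1413, 0.281, -0.0223], 'opening': 0.0356, 'joint_pos': [2.8497, 19.9171, -21.4953, 0.0197, -48.6493, 98.7721]}
```

View pics/w13.png

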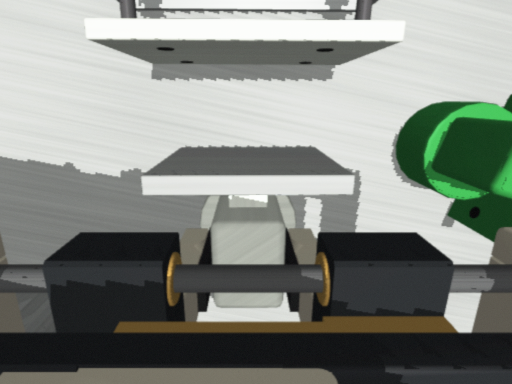

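Now measure plate and flange in the same picture (plate front top edge near row 40, flange top edge near row 176).

```bash
python3 - <<'E'
from h import *
o,s=pickle.load(open('w13.pkl','rb'))
cv2.imwrite('pics/w13a.png',cv2.resize(s['image'][10:80,80:240,::-1],None,fx=5,fy=5,interpolation=cv2.INTER_CUBIC))
cv2.imwrite('pics/w13b.png',cv2.resize(s['image'][10:80,260:420,::-1],None,fx=5,fy=5,interpolation=cv2.INTER_CUBIC))
cv2.imwrite('pics/w13c.png',cv2.resize(s['image'][140:210,130:370,::-1],None,fx=3.3,fy=5,interpolation=cv2.INTER_CUBIC))
E
```

```text
(no output)
```

View pics/w13a.png

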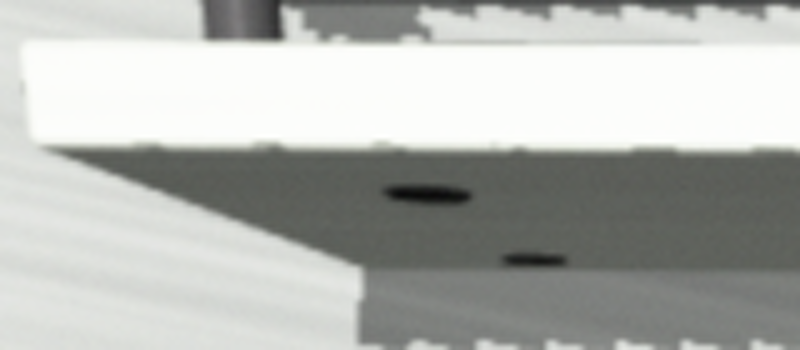

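View pics/w13b.png

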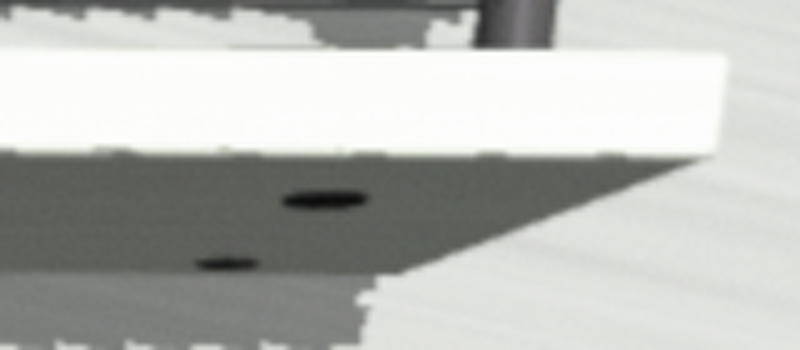

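View pics/w13c.png

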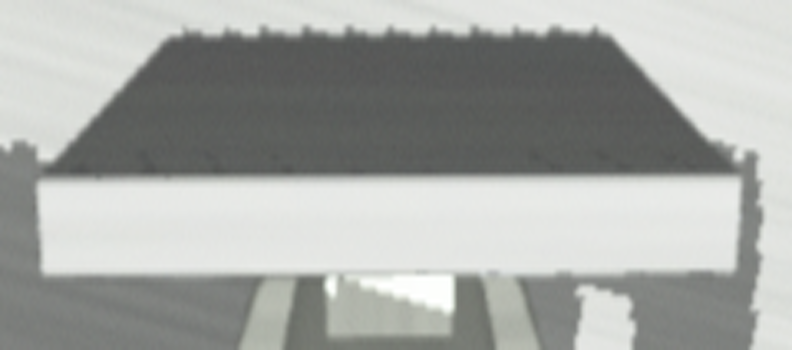

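```bash
python3 - <<'E'
from h import *
o,s=pickle.load(open('w13.pkl','rb')); w=wcam(s,o)
A=lambda x,y:(80+x/5-.5,10+y/5-.5);B=lambda x,y:(260+x/5-.5,10+y/5-.5);C=lambda x,y:(130+x/3.3-.5,140+y/5-.5)
def fit(obs,p0,lab):
    f=lambda p:np.concatenate([proj(w,tw(p,[q[0]]))[0]-q[1] for q in obs])
    r=least_squares(f,p0,loss='soft_l1'); print(lab,r.x[:2].round(4),np.degrees(r.x[2]).round(2)); print(f(r.x).reshape(-1,2).round(1).tolist()); return r.x
h=.0094
x=fit([([.045,.05,.09+h],C(38,180)),([.045,-.05,.09+h],C(741,174)),([.035,.05,.09+h],C(40,274)),([.035,-.05,.09+h],C(738,272)),([.045,.05,h],C(172,36)),([.045,-.05,h],C(610,33))],[.5611,-.164,.204],'head')
d=fit([([0,.065,.1],A(38,148)),([0,-.065,.1],B(708,157)),([.008,.065,.1],A(20,42)),([.008,-.065,.1],B(728,55)),([0,.065,.01],A(362,268)),([0,-.065,.01],B(400,275))],[.6604,-.1429,.204],'dock')
c,sn=np.cos(d[2]),np.sin(d[2]); e=x[:2]-d[:2]; print('head in dock: x',c*e[0]+sn*e[1],'y',-sn*e[0]+c*e[1],'dyaw',np.degrees(x[2]-d[2]))
t=np.radians(o['orientation'][2]+180); e=x[:2]-o['tool_pos'][:2]; print('head rel tool along',np.cos(t)*e[0]+np.sin(t)*e[1],-np.sin(t)*e[0]+np.cos(t)*e[1])
E
```

```text
head [ 0.5613 -0.1645] 11.96
[[-1.7, -0.6], [1.5, -0.3], [-0.0, 1.3], [0.3, 0.8], [-1.4, -0.3], [0.5, -0.2]]
dock [ 0.6601 -0.1426] 11.37
[[-2.1, 0.3], [2.4, 0.7], [-1.5, -0.5], [1.4, -0.8], [-0.6, 0.8], [0.6, 0.7]]
head in dock: x -0.10125645285579929 y -0.0019972820817050867 dyaw 0.593932533593576
head rel tool along 0.00010604299366301183 -0.00028318234349424866
```

```bash
python3 -m pendant '[[[-0.6,0,-0.1,0,0.3,0,0],[-0.6,0,-0.1,0,0.3,0,0],[-0.6,0,0,0,0,0.1,0],[-0.6,0,0,0,0,0,0],[-0.6,0,0,0,0,0,0],[-0.6,0,0,0,0,0,0],[-0.6,0,0,0,0,0,0],[0,0.4,0,0,0,0,0],[0,0.4,0,0,0,0,0],[0,0.1,0,0,0,0,0],[0,0,0,0,0,0,0],[0,0,0,0,0,0,0]]]'; python3 - <<'E'
from h import *
st();o=ctrl.get_obs(); s=snapshot('wrist'); save(s,'w14'); pickle.dump((o,s),open('w14.pkl','wb'))
E
```

```text
clock: 17.18
tool_pos: [0.6022, -0.1541, 0.0426]
orientation: [-90.0, 0.1, -168.9]
force: [0.5, 0.5, -7.4]
opening: 0.0361
{'clock': 17.1833, 'tool_pos': [0.6022, -0.1541, 0.0426], 'orientation': [-89.9794, 0.0726, -168.8791], 'force': [0.5487, 0.4527, -7.4388], 'moment': [-0.1588, 0.2461, -0.0024], 'opening': 0.0361, 'joint_pos': [3.6282, 23.3934, -17.2356, 0.0145, -49.2964, 97.4833]}
```

View pics/w14.png

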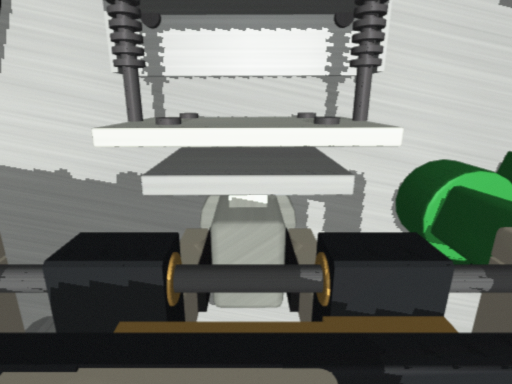

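```bash
python3 - <<'E'
from h import *
o,s=pickle.load(open('w14.pkl','rb'))
cv2.imwrite('pics/w14a.png',cv2.resize(s['image'][110:200,85:175,::-1],None,fx=6,fy=6,interpolation=cv2.INTER_CUBIC))
cv2.imwrite('pics/w14b.png',cv2.resize(s['image'][110:200,325:415,::-1],None,fx=6,fy=6,interpolation=cv2.INTER_CUBIC))
E
```

```text
(no output)
```

View pics/w14a.png

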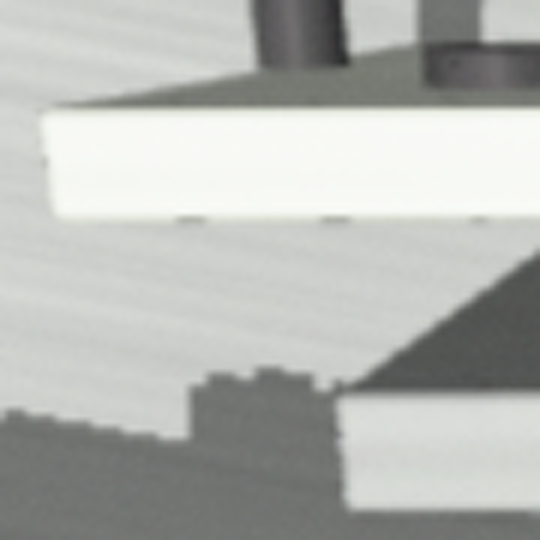

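View pics/w14b.png

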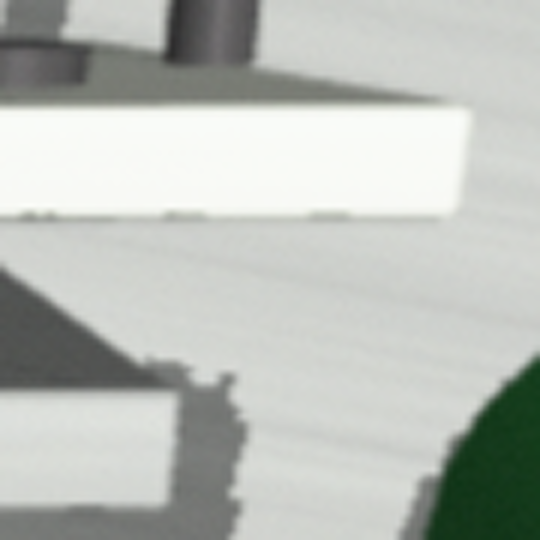

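```bash
python3 -m pendant '[[[0,0.05,0,0,0,-0.1,0],[0,0.05,0,0,0,0,0],[0,0,0,0,0,0,0],[0,0,0,0,0,0,0]]]'; python3 - <<'E'
from h import *
st()
E
```

```text
clock: 17.57
tool_pos: [0.6028, -0.1541, 0.0419]
orientation: [-90.0, 0.0, -168.9]
force: [-0.3, 0.3, -6.5]
opening: 0.0359
{'clock': 17.5667, 'tool_pos': [0.6028, -0.1541, 0.0419], 'orientation': [-89.9675, 0.0287, -168.8732], 'force': [-0.2541, 0.2991, -6.5471], 'moment': [-0.177, 0.2275, 0.0479], 'opening': 0.0359, 'joint_pos': [3.6378, 23.4989, -17.1705, 0.0376, -49.2979, 97.4645]}
```

```bash
python3 -m pendant '[[[0,0.07,0,0,0,0,0],[0,0,0,0,0,0,0],[0,0,0,0,0,0,0]]]';python3 -m pendant '[[[0,0.05,0,0,0,0,0],[0,0,0,0,0,0,0],[0,0,0,0,0,0,0]]]'; python3 - <<'E'
from h import *
st()
E
```

```text
clock: 17.82
tool_pos: [0.603, -0.154, 0.0419]
orientation: [-90.0, 0.1, -168.9]
force: [-2.3, 2.4, 2.1]
opening: 0.0358
clock: 18.07
tool_pos: [0.603, -0.154, 0.0419]
orientation: [-89.9, 0.1, -168.8]
force: [-4.6, 2.5, 6.7]
opening: 0.0358
{'clock': 18.0667, 'tool_pos': [0.603, -0.154, 0.0419], 'orientation': [-89.9481, 0.0644, -168.8458], 'force': [-4.6027, 2.5432, 6.703], 'moment': [0.7783, 2.0418, -0.073], 'opening': 0.0358, 'joint_pos': [3.6551, 23.4931, -17.1988, 0.0568, -49.2375, 97.462]}
```

```bash
python3 -m pendant '[[[0,-0.08,0,0,0,0,0],[-0.4,0,0,0,0,0,0],[-0.4,0,0,0,0,0,0],[-0.4,0,0,0,0,0,0],[0,0,0,0,0,0,0],[0,0,0,0,0,0,0]]]'; python3 - <<'E'
from h import *
st()
E
python3 -m pendant '[[[-0.2,0,0,0,0,0,0],[-0.2,0,0,0,0,0,0],[-0.2,0,0,0,0,0,0],[0,0,0,0,0,0,0],[0,0,0,0,0,0,0],[0,0,0,0,0,0,0]]]'; python3 - <<'E'
from h import *
st();o=ctrl.get_obs(); s=snapshot('wrist'); save(s,'w15'); pickle.dump((o,s),open('w15.pkl','wb'))
E
```

```text
clock: 18.57
tool_pos: [0.6155, -0.152, 0.0419]
orientation: [-89.9, 0.1, -168.9]
force: [-2.7, -1.1, 3.6]
opening: 0.0358
{'clock': 18.5667, 'tool_pos': [0.6155, -0.152, 0.0419], 'orientation': [-89.927, 0.0903, -168.8512], 'force': [-2.7186, -1.1169, 3.5674], 'moment': [-0.8586, 0.9208, -0.0342], 'opening': 0.0358, 'joint_pos': [3.7804, 24.3985, -15.6767, 0.0796, -49.8259, 97.317]}
clock: 19.07
tool_pos: [0.6191, -0.1511, 0.0419]
orientation: [-90.0, -0.1, -168.9]
force: [-7.6, -1.6, 9.1]
opening: 0.0357
{'clock': 19.0667, 'tool_pos': [0.6191, -0.1511, 0.0419], 'orientation': [-89.9594, -0.0965, -168.8808], 'force': [-7.5543, -1.5956, 9.055], 'moment': [-1.0759, 3.111, -0.0184], 'opening': 0.0357, 'joint_pos': [3.831, 24.769, -15.0439, 0.0683, -50.2777, 97.2445]}
```

View pics/w15.png

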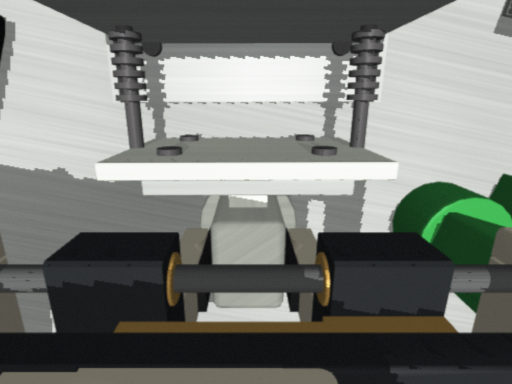

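```bash
python3 -m pendant '[[[0,-0.1,0,0,0,0,0],[-0.2,0,0,0,0,0,0],[-0.2,0,0,0,0,0,0],[-0.2,0,0,0,0,0,0],[-0.2,0,0,0,0,0,0],[0,0,0,0,0,0,0],[0,0,0,0,0,0,0],[0,0,0,0,0,0,0],[0,0,0,0,0,0,0]]]'; python3 - <<'E'
from h import *
st();o=ctrl.get_obs(); s=snapshot('wrist'); save(s,'w16'); pickle.dump((o,s),open('w16.pkl','wb'))
E
```

```text
clock: 19.87
tool_pos: [0.6251, -0.1497, 0.0419]
orientation: [-90.0, -0.3, -168.9]
force: [-11.6, -1.9, 5.8]
opening: 0.036
{'clock': 19.8667, 'tool_pos': [0.6251, -0.1497, 0.0419], 'orientation': [-90.01, -0.2942, -168.9084], 'force': [-11.615, -1.8977, 5.8115], 'moment': [-1.3196, 4.1301, 0.055], 'opening': 0.036, 'joint_pos': [3.9144, 25.3103, -14.0977, 0.0345, -50.8852, 97.1553]}
```

View pics/w16.png

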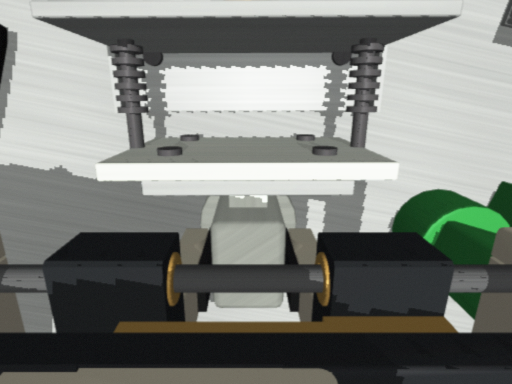

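```bash
python3 -m pendant '[[[0,-0.08,0,0,0,0.2,0],[-0.15,0,0,0,0,0.1,0],[-0.15,0,0,0,0,0,0],[0,0,0,0,0,0,0],[0,0,0,0,0,0,0],[0,0,0,0,0,0,0],[0,0,0,0,0,0,0]]]'; python3 - <<'E'
from h import *
st();p,_=pose(); r=np.radians(11.5); x=np.array([np.cos(r),np.sin(r)]); e=p[:2]+.045*x-[.6602,-.1427]; print('travel',e@x,'y',-np.sin(r)*e[0]+np.cos(r)*e[1])
o=ctrl.get_obs(); s=snapshot('wrist'); save(s,'w17'); pickle.dump((o,s),open('w17.pkl','wb'))
S=snapshot('scene');cv2.imwrite('pics/c17.png',cv2.resize(S['image'][130:230,140:270,::-1],None,fx=6,fy=6,interpolation=cv2.INTER_CUBIC));S=snapshot('side');cv2.imwrite('pics/s17.png',cv2.resize(S['image'][110:200,195:315,::-1],None,fx=6,fy=6,interpolation=cv2.INTER_CUBIC))
E
```

```text
clock: 20.5
tool_pos: [0.6266, -0.1494, 0.0419]
orientation: [-90.0, -0.1, -168.9]
force: [-13.4, -3.2, 3.3]
opening: 0.0355
{'clock': 20.5, 'tool_pos': [0.6266, -0.1494, 0.0419], 'orientation': [-90.033, -0.1478, -168.9282], 'force': [-13.3591, -3.239, 3.2946], 'moment': [-1.8408, 4.781, 0.0641], 'opening': 0.0355, 'joint_pos': [3.9069, 25.3523, -13.9986, -0.0184, -50.7999, 97.1766]}
travel 0.010757443792606174 y 0.00017855264619159525
```

View pics/w17.png

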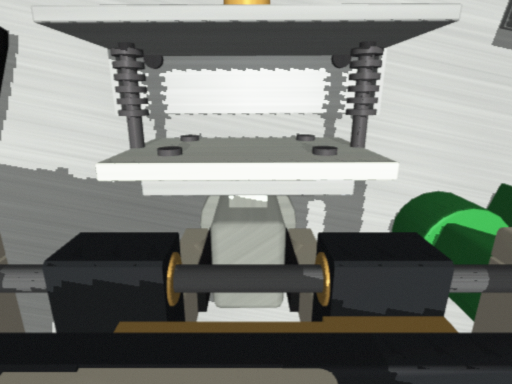

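View pics/c17.png

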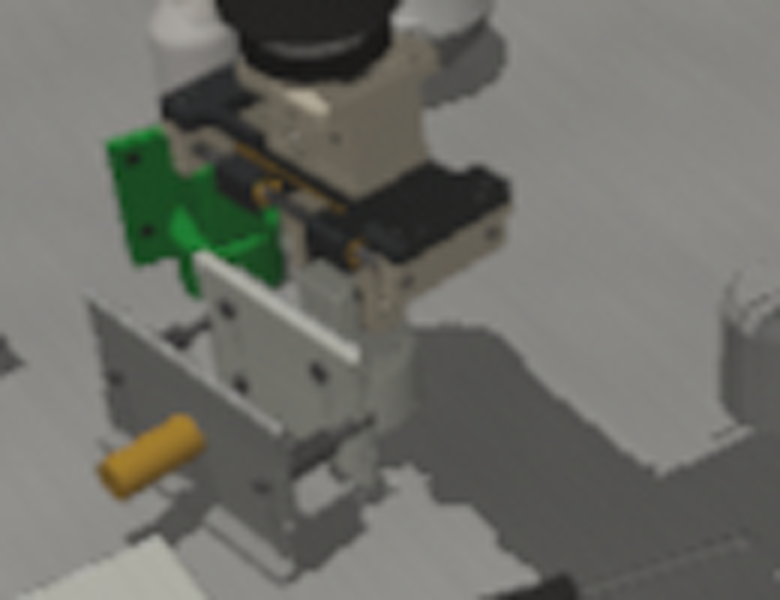

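View pics/s17.png

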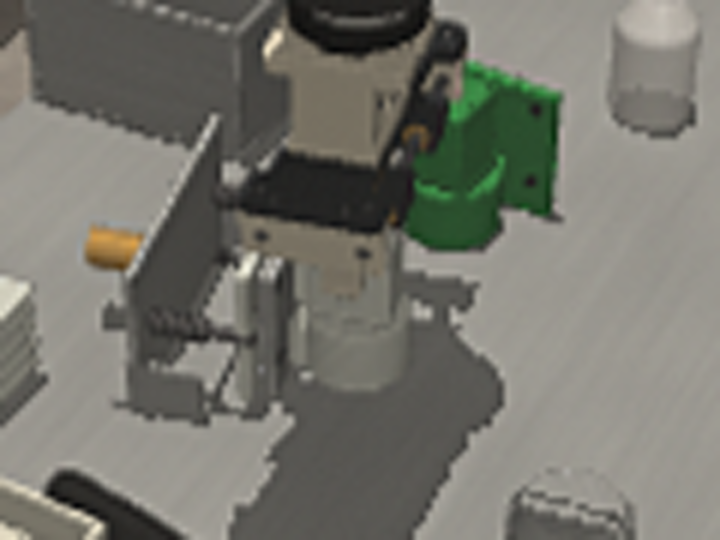

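```bash
python3 - <<'E'
from h import *
S=pickle.load(open('m.pkl','rb'))['scene']['pic']
cv2.imwrite('pics/c0c.png',cv2.resize(S['image'][130:230,140:270,::-1],None,fx=6,fy=6,interpolation=cv2.INTER_CUBIC))
o,s=pickle.load(open('w17.pkl','rb'))
cv2.imwrite('pics/w17a.png',cv2.resize(s['image'][140:200,85:175,::-1],None,fx=7,fy=7,interpolation=cv2.INTER_CUBIC))
cv2.imwrite('pics/w17b.png',cv2.resize(s['image'][140:200,325:415,::-1],None,fx=7,fy=7,interpolation=cv2.INTER_CUBIC))
E
```

```text
(no output)
```

View pics/c0c.png

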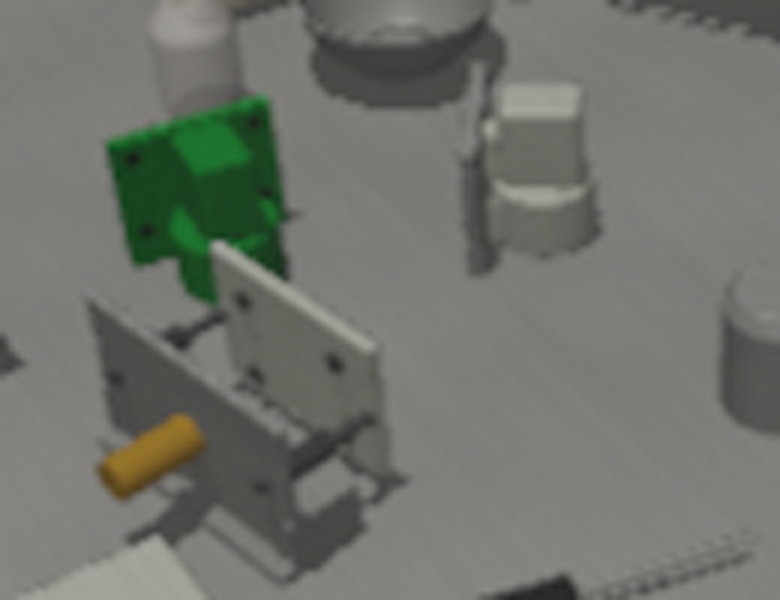

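View pics/w17a.png

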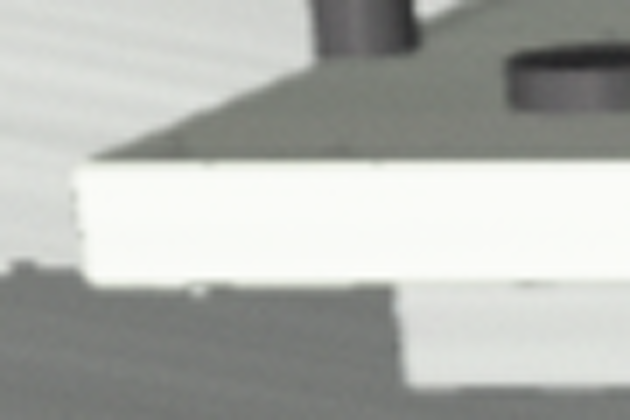

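View pics/w17b.png

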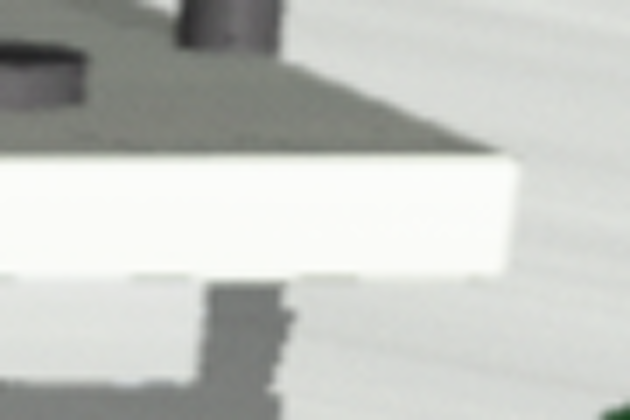

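```bash
python3 - <<'E'
from h import *
m=pickle.load(open('m.pkl','rb')); S=m['scene']['pic']
r=np.radians(11.5); x=np.array([np.cos(r),np.sin(r),0])
P=np.array([.6602,-.1427,.07])+.008*x
J=(proj(S,P+.01*x)-proj(S,P))[0]/10; print('px/mm',J)
for sh in [(-14,10),(-14,10),(-12,10),(-17,11),(-20,10)]:
    v=np.array(sh)/6; print('travel mm',v@J/(J@J))
o,s=pickle.load(open('w17.pkl','rb')); w=wcam(s,o)
A=lambda a,b:(85+a/7-.5,140+b/7-.5);B=lambda a,b:(325+a/7-.5,140+b/7-.5)
obs=[([0,.065,.1],A(85,288)),([0,-.065,.1],B(507,278)),([.008,.065,.1],A(75,162)),([.008,-.065,.1],B(518,157))]
f=lambda p:np.concatenate([proj(w,tw(p,[q[0]]))[0]-q[1] for q in obs])
q=least_squares(f,[.67,-.14,.2]).x; print(q,np.degrees(q[2]),f(q).round(1)); e=q[:2]-[.6602,-.1427]; print('wrist travel',e@x[:2])
o2=[([.035,.05,.09],A(408,387)),([.035,-.05,.09],B(197,383))]
f2=lambda p:np.concatenate([proj(w,tw(p,[k[0]]))[0]-k[1] for k in o2]); q2=least_squares(f2,[.627,-.15,.2]).x; print(q2,np.degrees(q2[2]),f2(q2)); d=q[:2]-q2[:2]; c,n=np.cos(q[2]),np.sin(q[2]); print('plate rel head',c*d[0]+n*d[1],-n*d[0]+c*d[1])
E
```

```text
px/mm [-0.24579213  0.14792795]
travel mm 9.964725707109354
travel mm 9.964725707109354
travel mm 8.969169879629357
travel mm 11.757642939804287
travel mm 12.951393189549345
[ 0.67070571 -0.14052485  0.1982473 ] 11.358733552747413 [-0.4  0.3  0.5  0.7 -1.7  0.   1.6 -0.3]
wrist travel 0.010728460498882085
[ 0.62709237 -0.14960992  0.19751469] 11.316758135707104 [-1.06837147  0.11492895  1.06775953  0.10797111]
plate rel head 0.04454841528673177 0.0003174146059059975
```

```bash
python3 -m pendant '[[[-0.1,-0.03,0,0,0,0.1,0],[-0.1,0,0,0,0,0,0],[0,0,0,0,0,0,0],[0,0,0,0,0,0,0],[0,0,0,0,0,0,0],[0,0,0,0,0,0,0],[0,0,0,0,0,0,0],[0,0,0,0,0,0,0],[0,0,0,0,0,0,0],[0,0,0,0,0,0,0]]]'; python3 - <<'E'
from h import *
st();p,_=pose(); r=np.radians(11.5); x=np.array([np.cos(r),np.sin(r)]); e=p[:2]+.045*x-[.6602,-.1427]; print('travel',e@x,'y',-np.sin(r)*e[0]+np.cos(r)*e[1])
for n in ['scene','side','wrist']:
    s=snapshot(n); save(s,n+'_end')
st()
E
```

```text
clock: 21.48
tool_pos: [0.6277, -0.1491, 0.0419]
orientation: [-90.0, -0.1, -168.9]
force: [-14.8, -3.9, 4.6]
opening: 0.0358
{'clock': 21.4833, 'tool_pos': [0.6277, -0.1491, 0.0419], 'orientation': [-90.047, -0.1412, -168.9344], 'force': [-14.7973, -3.9495, 4.6354], 'moment': [-2.0435, 5.4786, 0.0878], 'opening': 0.0358, 'joint_pos': [3.9123, 25.4309, -13.8574, -0.0375, -50.8576, 97.177]}
travel 0.011848227517083908 y 0.00019817676697842174
{'clock': 21.6333, 'tool_pos': [0.6277, -0.1491, 0.0419], 'orientation': [-90.0483, -0.1399, -168.9347], 'force': [-15.0747, -4.0219, 3.8617], 'moment': [-2.0416, 5.4446, 0.0968], 'opening': 0.0356, 'joint_pos': [3.9134, 25.4298, -13.8576, -0.0394, -50.8575, 97.1767]}
```

View pics/scene_end.png

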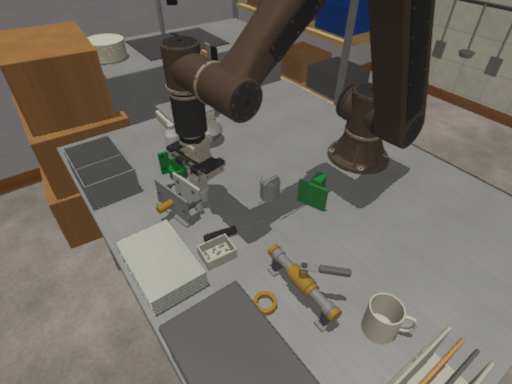

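View pics/wrist_end.png

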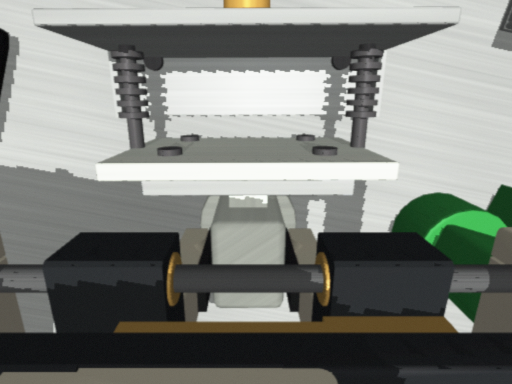

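```bash
python3 - <<'E'
from h import *
print(ctrl.close_job())
E
```

```text
the job is handed in; nothing more can be done
None
```

I turned the bleed lever to about half open and let go of it. The filter head is upright on the table, gripped, and pressed on the sprung plate at about 12 N. I handed the job in at about 21.6 s of the 54 s allowed.

**Lever:** it had started about 12° off shut. After letting go, the wrist camera put it at about 133° in the world frame. Half open is about 133.5°, so it is within roughly 1°.

**Filter head:** the last image fit was taken just before a final 2 mm nudge. It showed the flange square to the plate within about 0.1° and centred within about 0.3 mm. The tool pose afterwards still put it 0.2 mm off centre.

**Pressing force:**
- Plate travel from the tool pose was about 11.8 mm, so about 12 N; the plate's position is only known to about 2 mm. It stayed steady over the last readings.
- Before that nudge, the tool pose and the wrist camera both gave 10.7 mm. Point shifts in the scene camera scattered from 9 to 13 mm.
- The wrist force reads about 15.5 N sideways, more than the plate travel implies. I put the difference down to the head rubbing on the table, but I didn't test that separately.

**What went wrong:** the first grip on the lever closed on air just above the sleeve. The real fingertips end about 30 mm short of the stated tool point. I lowered the later grips to allow for that, and nothing was disturbed.

**Other things on the table:** they look unmoved in the last scene picture; I didn't measure them.

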